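Put the antler blanks away with the scoop

TASK

First lift the short ebony stick out of the sorting tray and lay it in the stick rest; then take the brass scoop and with it move every antler blank from the tray into the bin that does not hold the carved monkey, never touching the freshly waxed blanks with the fingers. Finally lay the scoop back flat in the middle of its cork mat and shut the lid of the bin you filled, leaving the monkey in its open bin and the inro, mallet and long stick undisturbed.

Things in the scene. Friction and masses are not known exactly. Their poses are not given: they have to be found in the camera images.
- tray: Pale wooden sorting tray, fixed, 146 x 370 mm, long side along its y. Origin: centre of its underside. Flat floor 6 mm thick, 130 mm wide (x) and 260 mm long (y); side walls 66 mm high; at y = +130 and -130 mm the floor meets end walls that slope outward, 40 degrees from upright, and rise to 67 mm. The blanks start near its middle.
- scoop: Brass scoop, loose, 0.25 kg, starts flat on the cork mat. Origin: centre of its underside; x points to the open front lip. Flat floor 2.5 mm thick, 70 mm long (x -35 to +35 mm), 104 mm wide; side walls 3 mm thick, top at 31 mm; back wall at x = -28 to -22 mm, 60 mm high, with an upright handle block on it (see scoop_grip).
- scoop_grip (a point): Centre of the scoop's upright wooden handle block, 21 mm behind and 92 mm above the scoop's origin, axes as the scoop's. Block 28 mm thick in x, 56 mm wide in y, from z = 58 to 112 mm above the scoop's underside. Best gripped from above with the fingers closing along x, across the 28 mm.
- mat: Thin square cork mat, fixed, 130 x 130 x 3 mm, the scoop's place. Origin: centre of its underside.
- bin_a: Open wooden bin on the robot's left (+y) side, fixed, 160 (x) x 170 (y) x 70 mm high, walls and floor 6 mm. Origin: centre of its underside. A lid is hinged on its far (+x) rim. One bin holds the monkey, the other only a cork pad; which is which varies.
- lid_a (a joint): Lid of bin_a, angle in rad: 0 shut flat, about 1.6 to 1.8 standing open; a stiff hinge, it stays where it is left. Hinge line along the bin's y, 80 mm toward +x of bin_a's origin, at rim height (70 mm). A board 160 mm (from the hinge) x 170 x 8 mm, with a brass knob on its outer face 130 mm from the hinge, standing 35 mm proud.
- bin_b: Open wooden bin on the robot's right (-y) side, fixed, 160 (x) x 170 (y) x 70 mm high, walls and floor 6 mm. Origin: centre of its underside. A lid is hinged on its far (+x) rim. One bin holds the monkey, the other only a cork pad; which is which varies.
- lid_b (a joint): Lid of bin_b, angle in rad: 0 shut flat, about 1.6 to 1.8 standing open; a stiff hinge, it stays where it is left. Hinge line along the bin's y, 80 mm toward +x of bin_b's origin, at rim height (70 mm). A board 160 mm (from the hinge) x 170 x 8 mm, with a brass knob on its outer face 130 mm from the hinge, standing 35 mm proud.
- monkey: Squatting monkey carved in antler, loose, about 62 mm wide and 76 mm tall. Origin: centre of its underside. It lies in one of the two bins.
- pad: Round cork pad, loose, 100 mm across, 5 mm thick, lying in the bin that has no monkey. Origin: centre of its underside. It may stay there under the blanks.
- blank1: Antler toggle blank, loose, a stubby rod with round ends, 48 mm long along its x and 28 mm thick, 25 g. Origin: its centre. Some of the seven may be absent (None).
- blank2: Antler toggle blank, loose, a stubby rod with round ends, 48 mm long along its x and 28 mm thick, 25 g. Origin: its centre. Some of the seven may be absent (None).
- blank3: Antler toggle blank, loose, a stubby rod with round ends, 48 mm long along its x and 28 mm thick, 25 g. Origin: its centre. Some of the seven may be absent (None).
- blank4: Antler toggle blank, loose, a stubby rod with round ends, 48 mm long along its x and 28 mm thick, 25 g. Origin: its centre. Some of the seven may be absent (None).
- blank5: Antler toggle blank, loose, a stubby rod with round ends, 48 mm long along its x and 28 mm thick, 25 g. Origin: its centre. Some of the seven may be absent (None).
- blank6: Antler toggle blank, loose, a stubby rod with round ends, 48 mm long along its x and 28 mm thick, 25 g. Origin: its centre. Some of the seven may be absent (None).
- blank7: Antler toggle blank, loose, a stubby rod with round ends, 48 mm long along its x and 28 mm thick, 25 g. Origin: its centre. Some of the seven may be absent (None).
- rest: Shallow wooden stick rest on the robot's left, fixed, an open box 150 (x) x 75 (y) x 16 mm high, walls and floor 4 mm. Origin: centre of its underside.
- stick1: Short rounded ebony finishing stick, loose, 110 mm long along its x, 16 mm thick, 30 g; starts lying across the -y end of the sorting tray, beside the blanks. Origin: on its surface below its middle (8 mm from its axis), turning with it as it rolls.
- inro: Bystander: red lacquer inro box, 32 x 62 x 86 mm, standing. Origin: centre of its underside.
- mallet: Bystander: pear-wood mallet lying down, head 44 mm thick and 75 mm long, handle to 160 mm along its x. Origin: under the head.
- stick2: Bystander: long rounded ebony finishing stick, 150 mm long along its x, 16 mm thick. Origin: middle of its underside.
Not all that is in view belongs to the job. What is meant by the rest is not red or turquoise, and is the smaller of those in its own colour.

How it is judged:
By the outcome, as a careful person would: the job done as asked, in the order asked, and still so for the second after the job is handed in, with the robot touching nothing.
Of blank1, blank2, blank3, blank4, blank5, blank6, blank7 only 5 to 7 are there at a start; the rules pass over those that are not, and their reading is None.
At some moment in a run one of scoop, blank1, blank2, blank3, blank4, blank5, blank6, blank7 may be knocked a few centimetres aside while the robot is not near it.
Once in a run the grip may slacken for a moment while it holds something.
It also fails if it takes over 210 s, if anything falls off the work surface, if the arm or the gripper's body presses on something with over 40 N, if the wrist force passes 120 N, or if a joint passes its speed limit or range.

ROBOT

A 6-joint arm with a two-finger parallel gripper is mounted at the origin on the work surface. World frame = base frame: x ahead of the robot, y to its left, z up, the work surface at z = 0. Lengths are in m, angles in rad, forces in N, time in s.
With the tool pointing down it reaches from about 0.375 to 0.9 m from the base axis. Payload 3.1 kg.
Tool frame: the origin (TCP) lies between the finger pads; the fingertips stand 19 mm ahead of it and the grasp point (between the pads) is the TCP; z points along the fingers, y is the line along which they close (so a half turn about z gives the same grasp; the last joint's range is limited). The gripper opens to 87 mm and grips with 3 to 60 N. Pads are 19 mm wide; open, the fingers measure 117 mm over their backs; the gripper's body (75 mm by 190 mm) begins 51 mm behind the grasp point.
Start: joints at [1.139, 0.527, 1.433, -0, 1.181, -0.178], TCP at [0.157, 0.605, 0.242] pointing down, gripper open.
Joint ranges: [-3.08, 3.08], [-0.75, 2.2], [0.22, 2.44], [-1.43, 4.57], [0, 2.65], [-2.85, 2.85]. Speed limits (rad/s): [2.79, 2.79, 3.14, 3.14, 3.14, 3.14].

INTERFACE

Orientations are given as a unit quaternion [x, y, z, w].
In Python, from rig import telemetry, viewer, hand_in gives the robot as it stands. The module is installed in compiled form; this text tells all that it offers.
- The arm moves only by the shell command python3 -m creep 'ROWS' [FORCE]. ROWS is JSON, a list of rows, each an object with "translation": the shift along the tool's x, y, z in mm, a list of three; "roll": the turn about the tool's z in degrees; "gripper": the finger opening in mm, from 0 to 87. In form: [{"translation": [tx, ty, tz], "roll": roll, "gripper": gripper}, ...]. A call has 1 to 5 rows; each row is the pose to reach, as a shift and turn from the pose commanded when the call began, along the tool's axes at that moment; what a row does not reach only later rows make up. A row lasts 1/12 s, in which the tool goes at most 41.7 mm and 7.16 degrees, less where a joint would pass 70% of its speed; a pose out of reach is approached as far as the arm can. A call with a gripper value outside its range is refused whole. The fingers move at their own pace and stop on an object; FORCE is the grip in N (left out, the last holds). Time passes only in rows, so rows that repeat a pose let the fingers close. It gives the time, the measured TCP pose, the force, the opening and the grip force at its end, in the units of the state.
- telemetry.get_obs(): the state, without advancing time (a new reading comes with each control period).
- viewer.camera(name): name is "side" or "top" or "wrist"; returns the picture (480x640x3 uint8, blue, green, red); there is no depth.
- viewer.camera_info(name): a dict with "intrinsics" (3x3 intrinsics, pixels), "rvec" (rotation vector, rad) and "tvec" (3), from world to camera coordinates, as OpenCV has them; the wrist camera has in their place "hand_eye" (4x4, takes a point from camera to tool coordinates, whose origin is the TCP and whose axes are the flange's). Camera axes: x right, y down, z forward; pixel columns grow to the right and rows downward; lengths in m; the calibration is good to about 2 mm. A picture is of the moment at which its call begins: read the wrist's pose just before it. camera_info takes no time and is no camera call.
- hand_in(): hands the job in; it is judged then, once.
Trained networks look in the newest picture that a camera, given by its name, has taken for a name from the list of things; names that differ only in an ending like _2 or _b are one class to them, and where a whole thing is asked for, a point or a joint stands for the part that bears it (a point fixed in the world has none). Each returns a list of dicts, best first, with "p" (0 to 1); they miss things now and then, are a little off and sometimes report something else, mostly with a low value. They report only what shows in the picture. A call takes as long as a camera call. They do not tell look-alikes from the thing itself.
- viewer.recognise(camera, thing): "bbox" ([left, top, width, height] in pixels, round what is visible of it).
The state is a dict: "time": time; "q": joint angles; "joint_velocities": joint speeds; "joint_torque": joint torques, N m; "position": TCP position; "tool_rot": TCP orientation; "ft_force": force on the tool from outside, world axes, zero at the start; "moment": the same for the moment, N m; "grip_width": finger opening in m; "grip_force": force on a finger pad.
Only numpy, scipy, OpenCV 4.12 (cv2) and the standard library are available. Lean on these libraries where they do the work, as an engineer would, in place of code of your own. Each camera call takes 0.05 s, during which the arm holds its last target. There are 200 camera calls.

## Working session

There is one attempt and no reset: what is moved stays moved. The work goes in short steps, Python scripts to look and compute and a shell command to move; the robot and the scene stay as the last step left them, time stands still between calls to the robot, and variables do not carry over. Pictures are saved under pics/ and viewed, at most 14 in all, crops included, and the job is handed in when it is done.

```bash
ls; mkdir -p pics
python3 - <<'E'
from rig import telemetry, viewer
import cv2
o=telemetry.get_obs(); print(o)
for n in ("top","side"):
    cv2.imwrite(f"pics/{n}0.png",viewer.camera(n)); i=viewer.camera_info(n); print(n,i)
    for t in ["tray","scoop","mat","bin_a","monkey","pad","blank1","rest","stick1","inro","mallet","scoop_grip","lid_a"]:
        print(t,[(r["bbox"],round(r["p"],2)) for r in viewer.recognise(n,t)])
print(viewer.camera_info("wrist"))
E
```

```text
pics
{'time': 0.0, 'q': array([ 1.13852984e+00,  5.28474623e-01,  1.43390726e+00,  2.82747938e-05,
        1.18139440e+00, -1.78498709e-01]), 'joint_velocities': array([-1.04121535e-03, -5.85928122e-05,  1.25943077e-03, -1.14844333e-03,
        1.93368043e-03, -1.15599445e-03]), 'joint_torque': array([ 4.92776071e-04, -4.40044892e+01, -1.76591563e+01,  6.33544824e-02,
        5.83079411e-02, -1.74841193e-04]), 'position': array([0.15657581, 0.60435229, 0.24056482]), 'tool_rot': array([ 1.26548965e-01,  9.91959761e-01, -1.03736891e-03, -3.40731478e-04]), 'ft_force': array([ 0.140446  ,  0.55500452, -0.55303776]), 'moment': array([ 0.00022328, -0.02841693,  0.00294512]), 'grip_force': 0.0, 'grip_width': 0.08688907188406411}
top {'intrinsics': array([[619.77048555,   0.        , 332.68450907],
       [  0.        , 619.77048555, 240.29841406],
       [  0.        ,   0.        ,   1.        ]]), 'rvec': array([ 2.16960954, -2.20047067,  0.0802998 ]), 'tvec': array([0.03648634, 0.47481904, 1.65087757])}
tray [([350.2, 191.7, 14.5, 19.3], 0.38), ([214.8, 127.0, 68.7, 29.4], 0.18)]
scoop [
[... 2404 characters left out ...]
0.45)]
mallet [([404.4, 160.9, 32.8, 45.6], 0.83)]
scoop_grip [([294.0, 261.6, 36.8, 61.9], 0.76)]
lid_a [([390.5, 303.1, 77.1, 138.2], 0.9), ([340.5, 81.7, 31.3, 91.7], 0.73)]
{'intrinsics': array([[431.14977653,   0.        , 325.73042934],
       [  0.        , 431.14977653, 238.5871957 ],
       [  0.        ,   0.        ,   1.        ]]), 'hand_eye': array([[-1.32560150e-04, -9.67796639e-01, -2.51733289e-01,
         6.88752731e-02],
       [ 9.99999423e-01, -3.96597174e-04,  9.98141083e-04,
         1.03808772e-04],
       [-1.06583430e-03, -2.51733012e-01,  9.67796133e-01,
        -1.43332510e-01],
       [ 0.00000000e+00,  0.00000000e+00,  0.00000000e+00,
         1.00000000e+00]])}
```

View pics/top0.png

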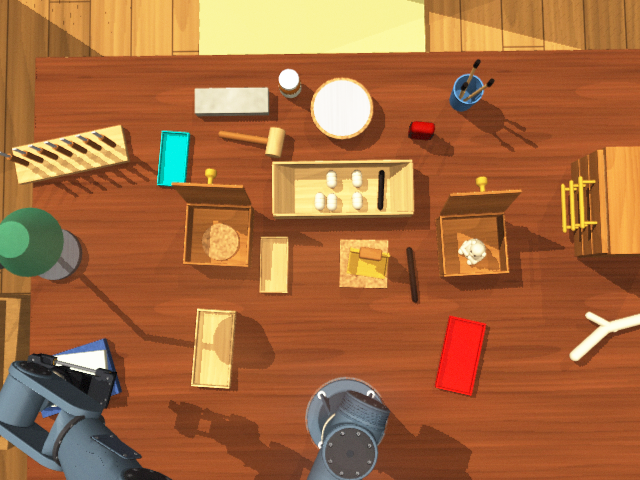

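View pics/side0.png

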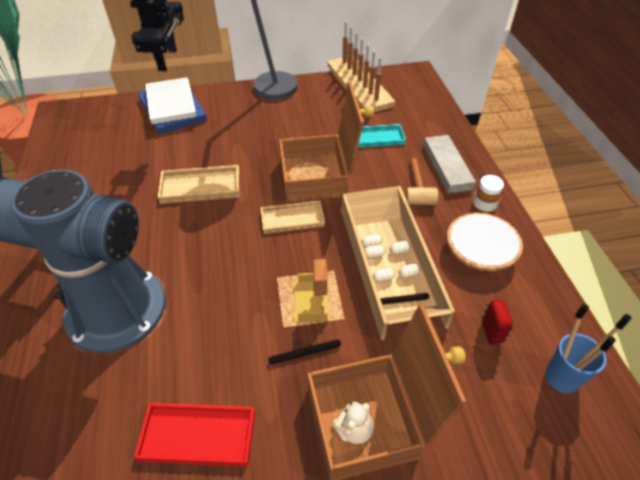

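The top view shows five blanks (about 332,178; 356,178; 320,201; 332,201; 357,201), stick1 at 381,190, the scoop at 363,263, and the monkey in the right bin (472,250). Bin_a, with the pad, is the one to fill. The rest is the small pale box at (274,265). Next I'll get coarse positions and a zoomed view.

```bash
cat > h.py <<'E'
import numpy as np, cv2
from rig import telemetry, viewer
from scipy.spatial.transform import Rotation as R
def cam(n):
    i=viewer.camera_info(n); K=i["intrinsics"]
    if n!="wrist":
        M=cv2.Rodrigues(i["rvec"])[0]; return K,M.T,-M.T@i["tvec"]
    o=telemetry.get_obs(); Rt=R.from_quat(o["tool_rot"]).as_matrix(); H=i["hand_eye"]
    return K,Rt@H[:3,:3],Rt@H[:3,3]+o["position"]
def w(c,u,v,z):
    K,A,p=c; d=A@np.linalg.inv(K)@[u,v,1.]; return p+d*(z-p[2])/d[2]
def px(c,P):
    K,A,p=c; q=K@(A.T@(np.array(P)-p)); return q[:2]/q[2]
def toolshift(dx,dy,dz=0):
    Rt=R.from_quat(telemetry.get_obs()["tool_rot"]).as_matrix(); return np.round(Rt.T@[dx,dy,dz],1)
def st():
    o=telemetry.get_obs(); Rt=R.from_quat(o["tool_rot"]).as_matrix()
    print("t %.2f pos %s tooly_deg %.2f F %s w %.1f g %.1f"%(o["time"],np.round(o["position"]*1e3,1),np.degrees(np.arctan2(Rt[1,1],Rt[0,1])),np.round(o["ft_force"],1),o["grip_width"]*1e3,o["grip_force"])); return o
E
python3 - <<'E'
from h import *
c=cam("top"); P=lambda u,v,z:print(u,v,np.round(w(c,u,v,z)*1e3).astype(int))
for a in [(272,161,.066),(413,160,.066),(413,215,.066),(273,216,.066)]:P(*a)
print('rest');[P(u,v,.016) for u,v in[(261,238),(288,238),(288,293),(260,293)]]
print('stick1');P(381,190,.02)
print('mat');[P(u,v,.003) for u,v in[(340,240),(387,240),(387,287),(340,287)]]
print('grip');P(371,253,.112)
print('binA');[P(u,v,.07) for u,v in[(186,205),(251,205),(249,266),(183,264)]]
print('blanks');[P(u,v,.02) for u,v in[(332,178),(356,178),(320,201),(332,201),(357,201)]]
im=cv2.imread("pics/top0.png")
cv2.imwrite("pics/crop.png",cv2.resize(im[150:300,255:425],None,fx=4,fy=4,interpolation=cv2.INTER_CUBIC)[:600,:680])
st()
E
```

```text
272 161 [684 187  66]
413 160 [ 681 -185   66]
413 215 [ 535 -182   66]
273 216 [538 185  66]
rest
261 238 [484 223  16]
288 238 [483 150  16]
288 293 [336 151  16]
260 293 [337 226  16]
stick1
381 190 [ 610 -103   20]
mat
340 240 [477  10   3]
387 240 [ 475 -118    3]
387 287 [ 348 -115    3]
340 287 [350  12   3]
grip
371 253 [435 -67 112]
binA
186 205 [569 412  70]
251 205 [567 242  70]
249 266 [408 248  70]
183 264 [415 420  70]
blanks
332 178 [644  29  20]
356 178 [643 -36  20]
320 201 [582  63  20]
332 201 [581  30  20]
357 201 [581 -37  20]
t 1.40 pos [156.9 605.  241.5] tooly_deg 75.46 F [ 0.1 -0.2  0.9] w 87.4 g 0.0
```

View pics/crop.png

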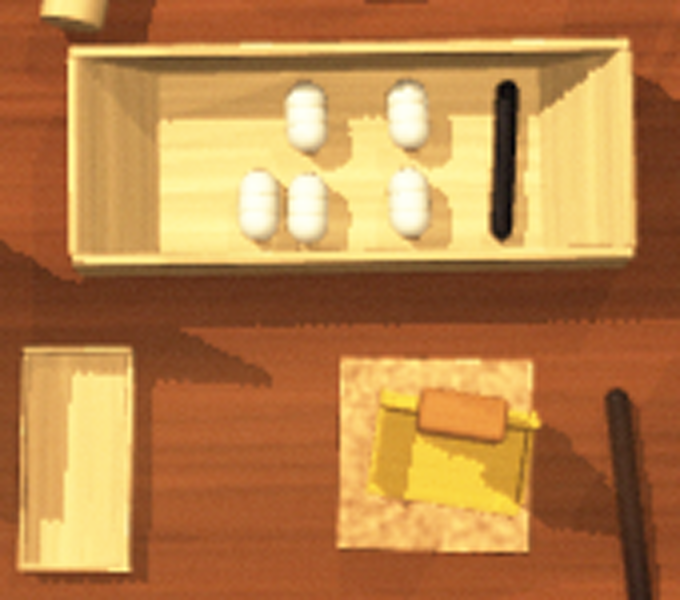

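The crop shows the tray square to the world axes. The scoop's lip faces the robot (-x) and is turned slightly, with the handle block at its far edge. Next I'll move over the stick for a close look.

```bash
python3 -m creep '[{"translation":[-29,-27,0],"roll":-4,"gripper":60},{"translation":[-58,-54,0],"roll":-8,"gripper":40},{"translation":[-87,-81,0],"roll":-12,"gripper":28},{"translation":[-117,-108,0],"roll":-14.5,"gripper":28},{"translation":[-146,-136,0],"roll":-14.5,"gripper":28}]' 20
python3 -m creep '[{"translation":[-21,-33,0],"roll":0,"gripper":28},{"translation":[-43,-67,0],"roll":0,"gripper":28},{"translation":[-64,-101,0],"roll":0,"gripper":28},{"translation":[-86,-135,0],"roll":0,"gripper":28},{"translation":[-107,-168,0],"roll":0,"gripper":28}]'
python3 -m creep '[{"translation":[-21,-33,0],"roll":0,"gripper":28},{"translation":[-43,-67,0],"roll":0,"gripper":28},{"translation":[-64,-101,0],"roll":0,"gripper":28},{"translation":[-86,-135,0],"roll":0,"gripper":28},{"translation":[-107,-168,0],"roll":0,"gripper":28}]'
python3 -c "
from h import *
st()"
```

```text
time: 1.82
position: [0.2648, 0.4354, 0.2417]
tool_rot: [-0.001, 1.0, 0.0, 0.0]
ft_force: [1.3, 0.7, -0.3]
grip_width: 0.0616
grip_force: 0.0
time: 2.23
position: [0.3718, 0.2669, 0.2419]
tool_rot: [0.0, 1.0, 0.0, 0.0]
ft_force: [1.0, 0.9, -0.0]
grip_width: 0.0315
grip_force: 0.0
time: 2.65
position: [0.4789, 0.0985, 0.2419]
tool_rot: [0.001, 1.0, 0.0, 0.0]
ft_force: [0.7, 1.3, 0.4]
grip_width: 0.028
grip_force: 0.0
t 2.65 pos [478.9  98.5 241.9] tooly_deg 89.93 F [0.7 1.3 0.4] w 28.0 g 0.0
```

```bash
python3 -m creep '[{"translation":[-22,-33,0],"roll":0,"gripper":28},{"translation":[-43,-67,0],"roll":0,"gripper":28},{"translation":[-65,-100,0],"roll":0,"gripper":28},{"translation":[-87,-133,0],"roll":0,"gripper":28},{"translation":[-109,-167,0],"roll":0,"gripper":28}]'
python3 -m creep '[{"translation":[-22,-34,0],"roll":0,"gripper":28},{"translation":[-22,-34,0],"roll":0,"gripper":28},{"translation":[-22,-34,0],"roll":0,"gripper":28}]'
python3 -c "
from h import *
st(); c=cam('wrist'); im=viewer.camera('wrist'); cv2.imwrite('pics/w1.png',im)
for t in ('stick1','blank1'):
  for r in viewer.recognise('wrist',t):
    b=r['bbox']; print(t,b,round(r['p'],2),w(c,b[0]+b[2]/2,b[1]+b[3]/2,.014 if t=='stick1' else .02).round(3))
"
```

```text
time: 3.07
position: [0.5875, -0.0684, 0.2417]
tool_rot: [0.001, 1.0, 0.0, 0.0]
ft_force: [0.5, -0.3, -0.2]
grip_width: 0.0284
grip_force: 0.0
time: 3.32
position: [0.6096, -0.1029, 0.2412]
tool_rot: [0.002, 1.0, -0.0, 0.0]
ft_force: [0.1, 0.1, 0.3]
grip_width: 0.0282
grip_force: 0.0
t 3.32 pos [ 609.6 -102.9  241.2] tooly_deg 89.76 F [0.1 0.1 0.3] w 28.2 g 0.0
stick1 [311.0, 144.7, 29.6, 126.3] 0.82 [ 0.61  -0.102  0.014]
blank1 [381.7, 213.9, 36.0, 60.5] 0.95 [ 0.641 -0.038  0.02 ]
blank1 [505.8, 145.0, 40.3, 60.4] 0.83 [0.581 0.066 0.02 ]
blank1 [463.2, 140.1, 42.4, 61.8] 0.8 [0.578 0.031 0.02 ]
blank1 [387.7, 144.2, 31.7, 60.5] 0.7 [ 0.58  -0.037  0.02 ]
blank1 [459.6, 214.3, 36.6, 56.9] 0.63 [0.64  0.031 0.02 ]
```

View pics/w1.png

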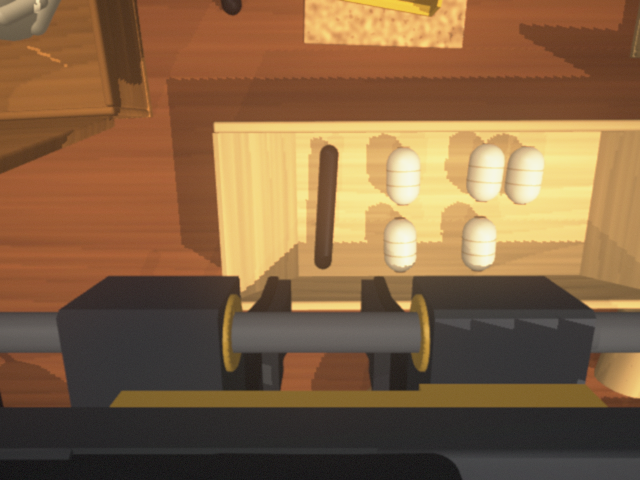

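The stick lies at about (610,-102) mm, between columns 322 and 329. All five blanks are clear of the fingers, so I'll descend and grip.

```bash
python3 -m creep '[{"translation":[0,1,41],"roll":3,"gripper":28},{"translation":[0,1,82],"roll":3,"gripper":28},{"translation":[0,1,123],"roll":3,"gripper":28},{"translation":[0,1,160],"roll":3,"gripper":28},{"translation":[0,1,180],"roll":3,"gripper":28}]' 20
python3 -m creep '[{"translation":[0,0,15],"roll":0,"gripper":28},{"translation":[0,0,27],"roll":0,"gripper":28},{"translation":[0,0,32],"roll":0,"gripper":28},{"translation":[0,0,32],"roll":0,"gripper":10},{"translation":[0,0,32],"roll":0,"gripper":10}]'
python3 -m creep '[{"translation":[0,0,0],"roll":0,"gripper":10},{"translation":[0,0,0],"roll":0,"gripper":10},{"translation":[0,0,0],"roll":0,"gripper":10},{"translation":[0,0,0],"roll":0,"gripper":10}]' 20
```

```text
time: 3.88
position: [0.6053, -0.0968, 0.0578]
tool_rot: [0.025, 1.0, 0.001, -0.003]
ft_force: [-0.8, 0.5, -0.1]
grip_width: 0.0286
grip_force: 0.0
time: 4.3
position: [0.6091, -0.0992, 0.0304]
tool_rot: [0.026, 1.0, -0.0, 0.001]
ft_force: [0.5, 0.2, -0.2]
grip_width: 0.0211
grip_force: 0.0
time: 4.63
position: [0.6095, -0.0998, 0.0308]
tool_rot: [0.027, 1.0, -0.0, 0.001]
ft_force: [-0.2, 0.9, 4.3]
grip_width: 0.0151
grip_force: 20.0
```

```bash
python3 -m creep '[{"translation":[0,0,-20],"roll":0,"gripper":10},{"translation":[0,0,-55],"roll":-1,"gripper":10},{"translation":[0,0,-90],"roll":-2,"gripper":10},{"translation":[0,0,-115],"roll":-3,"gripper":10},{"translation":[0,0,-125],"roll":-3,"gripper":10}]' 
python3 -m creep '[{"translation":[11,16,0],"roll":0,"gripper":10},{"translation":[33,48,0],"roll":0,"gripper":10},{"translation":[55,80,0],"roll":0,"gripper":10},{"translation":[77,112,0],"roll":0,"gripper":10},{"translation":[99,144,0],"roll":0,"gripper":10}]' 
python3 -m creep '[{"translation":[22,32,0],"roll":0,"gripper":10},{"translation":[44,64,0],"roll":0,"gripper":10},{"translation":[66,96,0],"roll":0,"gripper":10},{"translation":[88,128,0],"roll":0,"gripper":10},{"translation":[100,143,0],"roll":0,"gripper":10}]'
python3 -m creep '[{"translation":[0,0,0],"roll":0,"gripper":10},{"translation":[0,0,0],"roll":0,"gripper":10}]'
python3 -c "
from h import *
st(); c=cam('wrist'); im=viewer.camera('wrist'); cv2.imwrite('pics/w2.png',im)
for t in ('stick1','rest'):
  for r in viewer.recognise('wrist',t):
    b=r['bbox']; print(t,b,round(r['p'],2),w(c,b[0]+b[2]/2,b[1]+b[3]/2,.14 if t=='stick1' else .016).round(3))
"
```

```text
time: 5.05
position: [0.6108, -0.1004, 0.1589]
tool_rot: [0.0, 1.0, -0.001, 0.004]
ft_force: [1.0, -0.6, 1.1]
grip_width: 0.0149
grip_force: 20.0
time: 5.47
position: [0.5079, 0.0455, 0.1538]
tool_rot: [0.001, 1.0, 0.0, -0.001]
ft_force: [0.8, -0.0, -0.5]
grip_width: 0.0153
grip_force: 20.0
time: 5.88
position: [0.4057, 0.1897, 0.1538]
tool_rot: [-0.0, 1.0, 0.0, -0.002]
ft_force: [0.1, -0.4, -0.7]
grip_width: 0.0154
grip_force: 20.0
time: 6.05
position: [0.409, 0.1881, 0.1541]
tool_rot: [-0.001, 1.0, -0.0, -0.0]
ft_force: [1.6, 0.2, -0.3]
grip_width: 0.015
grip_force: 20.0
t 6.05 pos [409.  188.1 154.1] tooly_deg 90.10 F [ 1.6  0.2 -0.3] w 15.0 g 20.0
stick1 [302.1, 170.9, 49.4, 220.1] 0.68 [0.398 0.189 0.14 ]
rest [270.9, 120.1, 115.5, 182.0] 0.79 [0.394 0.19  0.016]
rest [490.3, 0.0, 148.6, 57.4] 0.59 [0.283 0.331 0.016]
```

View pics/w2.png

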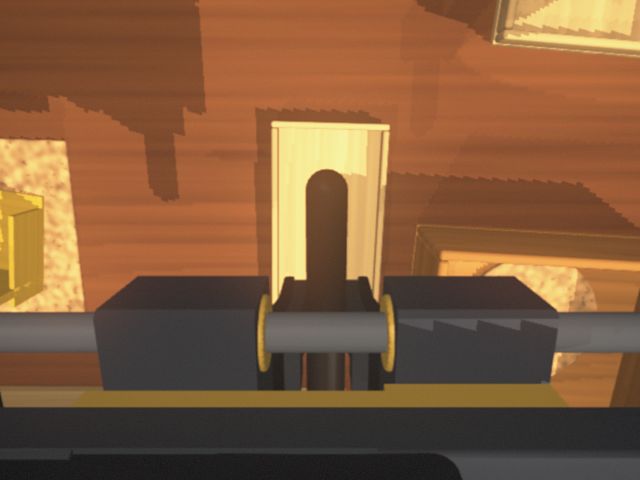

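The stick hangs centred over the rest (columns 272–388, stick at column 327), so I'll lower it.

```bash
python3 -c "
from h import *
c=cam('wrist'); print(w(c,327,170,.14), w(c,330,123,.016))"
python3 -m creep '[{"translation":[0,0,35],"roll":0,"gripper":10},{"translation":[0,0,70],"roll":0,"gripper":10},{"translation":[0,0,95],"roll":0,"gripper":10},{"translation":[0,0,110],"roll":0,"gripper":10},{"translation":[0,0,118],"roll":0,"gripper":10}]' 
python3 -m creep '[{"translation":[0,0,5],"roll":0,"gripper":10},{"translation":[0,0,6],"roll":0,"gripper":10},{"translation":[0,0,6],"roll":0,"gripper":10},{"translation":[0,0,6],"roll":0,"gripper":28},{"translation":[0,0,6],"roll":0,"gripper":28}]'
```

```text
[0.35765865 0.18772319 0.14      ] [0.34041701 0.19011817 0.016     ]
time: 6.62
position: [0.4102, 0.1862, 0.0343]
tool_rot: [0.002, 1.0, -0.0, -0.001]
ft_force: [-0.2, -0.3, -0.3]
grip_width: 0.0154
grip_force: 20.0
time: 7.03
position: [0.4106, 0.1877, 0.0315]
tool_rot: [0.0, 1.0, 0.0, 0.001]
ft_force: [0.2, -0.6, 0.9]
grip_width: 0.0225
grip_force: 0.0
```

```bash
python3 -m creep '[{"translation":[0,0,0],"roll":0,"gripper":32},{"translation":[0,0,0],"roll":0,"gripper":32},{"translation":[0,0,-25],"roll":0,"gripper":32},{"translation":[0,0,-65],"roll":0,"gripper":32},{"translation":[0,0,-105],"roll":0,"gripper":32}]' 
python3 -m creep '[{"translation":[0,0,-40],"roll":7,"gripper":40},{"translation":[0,0,-80],"roll":14,"gripper":60},{"translation":[0,-20,-120],"roll":21,"gripper":60},{"translation":[0,-55,-140],"roll":28,"gripper":60},{"translation":[0,-90,-140],"roll":35,"gripper":60}]' 
python3 -m creep '[{"translation":[0,0,0],"roll":7,"gripper":60},{"translation":[0,0,0],"roll":14,"gripper":60},{"translation":[0,0,0],"roll":21,"gripper":60},{"translation":[0,0,0],"roll":28,"gripper":60},{"translation":[0,0,0],"roll":35,"gripper":60}]' 
python3 -c "
from h import *
o=st(); print(toolshift(*(np.array([.435,-.067,.28])-o['position'])*1e3))
viewer.camera('top'); c=cam('top')
for r in viewer.recognise('top','stick1'): b=r['bbox'];print(b,round(r['p'],2),w(c,b[0]+b[2]/2,b[1]+b[3]/2,.02))"
```

```text
time: 7.45
position: [0.4087, 0.1874, 0.1361]
tool_rot: [0.0, 1.0, -0.0, -0.002]
ft_force: [1.0, -0.3, -1.1]
grip_width: 0.0316
grip_force: 0.0
time: 7.87
position: [0.4125, 0.0974, 0.2808]
tool_rot: [0.302, 0.953, 0.002, 0.006]
ft_force: [1.9, -1.1, 0.5]
grip_width: 0.0562
grip_force: 0.0
time: 8.28
position: [0.4093, 0.0974, 0.2758]
tool_rot: [0.576, 0.817, 0.0, 0.0]
ft_force: [-0.4, -1.1, 0.4]
grip_width: 0.06
grip_force: 0.0
t 8.28 pos [409.3  97.4 275.8] tooly_deg 19.59 F [-0.4 -1.1  0.4] w 60.0 g 0.0
[-163.5  -30.9   -4.2]
[408.7, 248.7, 7.0, 51.8] 0.61 [ 0.38004834 -0.18170304  0.02      ]
```

```bash
python3 -m creep '[{"translation":[-33,-6,0],"roll":7,"gripper":60},{"translation":[-66,-12,0],"roll":14,"gripper":60},{"translation":[-99,-19,0],"roll":21,"gripper":60},{"translation":[-132,-25,0],"roll":26,"gripper":60},{"translation":[-163,-31,0],"roll":26,"gripper":60}]' 
python3 -m creep '[{"translation":[0,0,0],"roll":0,"gripper":60},{"translation":[0,0,0],"roll":0,"gripper":60}]' 
python3 -c "
from h import *
st(); im=viewer.camera('wrist'); cv2.imwrite('pics/w3.png',im)
viewer.camera('side'); c=cam('side')
for n in ('scoop_grip','scoop','mat'):
  print(n,[(r['bbox'],round(r['p'],2)) for r in viewer.recognise('wrist',n)])
for r in viewer.recognise('side','stick1'): b=r['bbox'];print(b,round(r['p'],2),w(c,b[0]+b[2]/2,b[1]+b[3]/2,.012))"
```

```text
time: 8.8
position: [0.4363, -0.0677, 0.2758]
tool_rot: [0.743, 0.669, 0.0, 0.0]
ft_force: [0.2, 0.5, -0.1]
grip_width: 0.0601
grip_force: 0.0
time: 8.97
position: [0.4364, -0.0675, 0.2755]
tool_rot: [0.744, 0.669, 0.0, -0.0]
ft_force: [-0.8, 1.2, -0.9]
grip_width: 0.06
grip_force: 0.0
t 8.97 pos [436.4 -67.5 275.5] tooly_deg -6.07 F [-0.8  1.2 -0.9] w 60.0 g 0.0
scoop_grip [([263.9, 141.2, 77.7, 128.0], 0.66)]
scoop [([263.9, 139.5, 80.2, 131.7], 0.75), ([518.9, 46.2, 63.1, 38.9], 0.59)]
mat [([223.0, 116.2, 146.7, 138.2], 0.68)]
[266.8, 337.8, 74.4, 26.5] 0.9 [ 0.37817706 -0.18499427  0.012     ]
[270.0, 208.9, 45.6, 14.8] 0.47 [0.41332963 0.18351209 0.012     ]
```

View pics/w3.png

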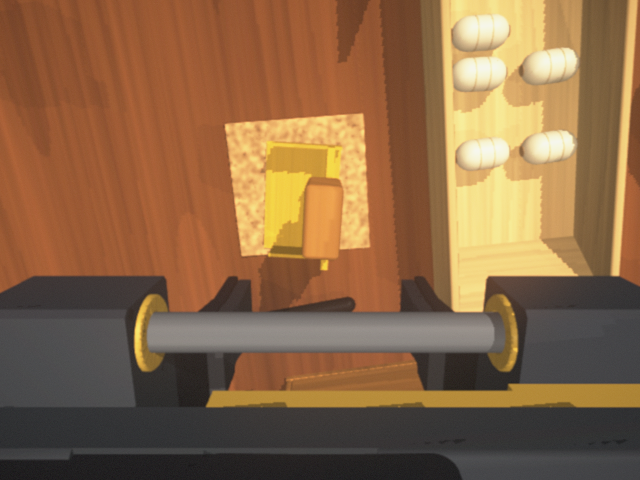

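```bash
python3 -c "
from h import *
c=cam('wrist'); a=[w(c,u,v,.115) for u,v in((305,188),(342,188),(341,258),(303,258))]
print(np.round(a,4), np.mean(a,0)); print('long',np.linalg.norm(a[0]-a[3]),np.linalg.norm(a[0]-a[1]))
for p in (a[0]-a[3],a[1]-a[2]): print(np.degrees(np.arctan2(p[1],p[0]))-90)
p,q=w(c,266,144,.0055),w(c,264.5,256,.0055);print('lip',p,q,np.degrees(np.arctan2(*(p-q)[1::-1])-np.pi/2),np.linalg.norm(p-q))
print([w(c,u,v,.003).round(3) for u,v in((226,123),(364,113),(370,246),(241,256))])
"
```

```text
[[ 0.4238 -0.0367  0.115 ]
 [ 0.4498 -0.0393  0.115 ]
 [ 0.4442 -0.0907  0.115 ]
 [ 0.4164 -0.0879  0.115 ]] [ 0.43354589 -0.0636589   0.115     ]
long 0.051746722544249384 0.026146912973576613
-8.220637043022705
-6.17241300823612
lip [ 0.38531015 -0.00626429  0.0055    ] [ 0.36876757 -0.11472888  0.0055    ] -8.67169501268743 0.10971884190299105
[array([0.351, 0.016, 0.003]), array([0.479, 0.012, 0.003]), array([ 0.475, -0.116,  0.003]), array([ 0.345, -0.113,  0.003])]
```

```bash
python3 -m creep '[{"translation":[2,-3,40],"roll":1.5,"gripper":60},{"translation":[2,-3,80],"roll":1.5,"gripper":60},{"translation":[2,-3,120],"roll":1.5,"gripper":60},{"translation":[2,-3,155],"roll":1.5,"gripper":60},{"translation":[2,-3,181],"roll":1.5,"gripper":60}]' 45
python3 -m creep '[{"translation":[0,0,0],"roll":0,"gripper":60},{"translation":[0,0,0],"roll":0,"gripper":20},{"translation":[0,0,0],"roll":0,"gripper":20},{"translation":[0,0,0],"roll":0,"gripper":20},{"translation":[0,0,0],"roll":0,"gripper":20}]'
python3 -m creep '[{"translation":[0,0,0],"roll":0,"gripper":20},{"translation":[0,0,0],"roll":0,"gripper":20},{"translation":[0,0,-10],"roll":0,"gripper":20},{"translation":[0,0,-30],"roll":0,"gripper":20},{"translation":[0,0,-60],"roll":0,"gripper":20}]'
python3 -c "
from h import *
st(); im=viewer.camera('wrist'); cv2.imwrite('pics/w4.png',im)"
```

```text
time: 9.68
position: [0.4326, -0.0627, 0.0925]
tool_rot: [0.751, 0.66, -0.0, -0.001]
ft_force: [0.3, -0.1, -0.9]
grip_width: 0.0598
grip_force: 0.0
time: 10.1
position: [0.4348, -0.0642, 0.0963]
tool_rot: [0.752, 0.659, 0.001, 0.002]
ft_force: [0.8, 0.4, 0.1]
grip_width: 0.0409
grip_force: 0.0
time: 10.52
position: [0.4317, -0.0633, 0.1538]
tool_rot: [0.752, 0.659, -0.001, -0.003]
ft_force: [1.6, -0.3, -2.6]
grip_width: 0.028
grip_force: 44.5
t 10.52 pos [431.7 -63.3 153.8] tooly_deg -7.56 F [ 1.6 -0.3 -2.6] w 28.0 g 44.5
```

View pics/w4.png

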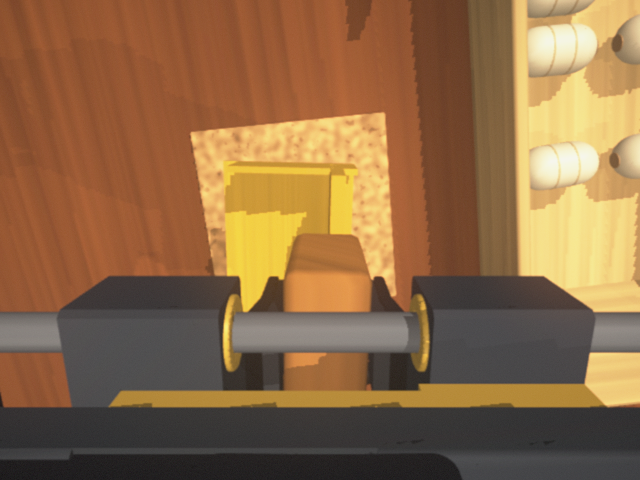

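```bash
python3 -m creep '[{"translation":[0,0,-25],"roll":7,"gripper":20},{"translation":[0,0,-45],"roll":14,"gripper":20},{"translation":[-3,20,-50],"roll":21,"gripper":20},{"translation":[-8,50,-50],"roll":28,"gripper":20},{"translation":[-14,85,-50],"roll":35,"gripper":20}]' 
python3 -m creep '[{"translation":[0,0,0],"roll":7,"gripper":20},{"translation":[0,0,0],"roll":14,"gripper":20},{"translation":[0,0,0],"roll":21,"gripper":20},{"translation":[0,0,0],"roll":28,"gripper":20},{"translation":[0,0,0],"roll":35,"gripper":20}]' 
python3 -m creep '[{"translation":[0,0,0],"roll":6,"gripper":20},{"translation":[0,0,0],"roll":12.5,"gripper":20},{"translation":[0,0,0],"roll":12.5,"gripper":20}]' 
python3 -c "
from h import *
o=st(); print(toolshift(*(np.array([.610,-.116,.196])-o['position'])*1e3))"
```

```text
time: 10.98
position: [0.5151, -0.0883, 0.2054]
tool_rot: [0.917, 0.4, -0.0, -0.0]
ft_force: [0.8, -1.2, -1.6]
grip_width: 0.0279
grip_force: 44.5
time: 11.4
position: [0.5153, -0.0887, 0.2042]
tool_rot: [0.994, 0.105, -0.0, -0.0]
ft_force: [-1.0, -0.2, -3.1]
grip_width: 0.0278
grip_force: 44.5
time: 11.65
position: [0.5154, -0.0888, 0.2043]
tool_rot: [1.0, -0.001, -0.0, -0.0]
ft_force: [-0.0, 0.3, -3.1]
grip_width: 0.0282
grip_force: 44.5
t 11.65 pos [515.4 -88.8 204.3] tooly_deg -90.16 F [-0.   0.3 -3.1] w 28.2 g 44.5
[94.7 26.9  8.3]
```

```bash
python3 -m creep '[{"translation":[32,9,0],"roll":0,"gripper":20},{"translation":[64,18,0],"roll":0,"gripper":20},{"translation":[95,27,0],"roll":0,"gripper":20},{"translation":[95,27,0],"roll":0,"gripper":20},{"translation":[95,27,0],"roll":0,"gripper":20}]' 
python3 -c "
from h import *
o=st(); im=viewer.camera('wrist'); c=cam('wrist')
for r in viewer.recognise('wrist','blank1'): b=r['bbox'];print(b,round(r['p'],2),w(c,b[0]+b[2]/2,b[1]+b[3]/2,.02).round(3))
for p in ([.54,-.18,.066],[.54,.18,.066],[.68,.18,.066],[.558,-.06,.115],[.662,-.06,.115]):cv2.circle(im,tuple(int(x) for x in px(c,p)),3,(0,0,255),-1)
cv2.imwrite('pics/w5.png',im)"
```

```text
time: 12.07
position: [0.612, -0.1166, 0.204]
tool_rot: [1.0, 0.001, 0.0, 0.0]
ft_force: [-0.8, 0.3, -3.3]
grip_width: 0.0274
grip_force: 44.7
t 12.07 pos [ 612.  -116.6  204. ] tooly_deg -89.90 F [-0.8  0.3 -3.3] w 27.4 g 44.7
[209.0, 223.8, 18.5, 52.1] 0.92 [ 0.584 -0.03   0.02 ]
[204.1, 146.3, 36.5, 66.6] 0.89 [ 0.639 -0.037  0.02 ]
[107.2, 147.0, 44.2, 66.3] 0.71 [0.638 0.034 0.02 ]
[79.6, 224.6, 37.5, 62.0] 0.58 [0.579 0.065 0.02 ]
[118.0, 225.4, 41.5, 54.6] 0.57 [0.581 0.033 0.02 ]
```

View pics/w5.png

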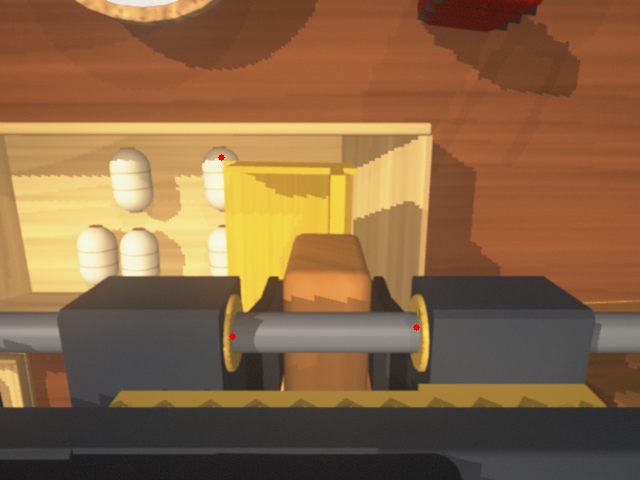

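```bash
python3 -m creep '[{"translation":[-1,0,30],"roll":0,"gripper":20},{"translation":[-1,0,60],"roll":0,"gripper":20},{"translation":[-1,0,85],"roll":0,"gripper":20},{"translation":[-1,0,98],"roll":0,"gripper":20},{"translation":[-1,0,102],"roll":0,"gripper":20}]' 
python3 -m creep '[{"translation":[0,0,2],"roll":0,"gripper":20},{"translation":[0,0,3],"roll":0,"gripper":20},{"translation":[0,0,4],"roll":0,"gripper":20},{"translation":[0,0,5],"roll":0,"gripper":20},{"translation":[0,0,6],"roll":0,"gripper":20}]'
```

```text
time: 12.58
position: [0.6062, -0.1146, 0.0996]
tool_rot: [1.0, 0.0, -0.004, -0.001]
ft_force: [-0.2, 0.2, -2.9]
grip_width: 0.0275
grip_force: 44.7
time: 13.0
position: [0.6105, -0.1153, 0.0989]
tool_rot: [1.0, -0.0, 0.001, -0.0]
ft_force: [-4.1, 4.2, 13.5]
grip_width: 0.0279
grip_force: 44.7
```

```bash
python3 -m creep '[{"translation":[0,-8,-2],"roll":0,"gripper":20},{"translation":[0,-16,-2],"roll":0,"gripper":20},{"translation":[0,-24,-2],"roll":0,"gripper":20},{"translation":[0,-34,-2],"roll":0,"gripper":20},{"translation":[0,-44,-2],"roll":0,"gripper":20}]' 
python3 -m creep '[{"translation":[0,-10,0],"roll":0,"gripper":20},{"translation":[0,-20,0],"roll":0,"gripper":20},{"translation":[0,-30,0],"roll":0,"gripper":20},{"translation":[0,-40,0],"roll":0,"gripper":20},{"translation":[0,-50,0],"roll":0,"gripper":20}]' 
python3 -m creep '[{"translation":[0,-10,0],"roll":0,"gripper":20},{"translation":[0,-20,0],"roll":0,"gripper":20},{"translation":[0,-30,0],"roll":0,"gripper":20},{"translation":[0,-40,0],"roll":0,"gripper":20},{"translation":[0,-40,0],"roll":0,"gripper":20}]' 
python3 -c "
from h import *
o=st(); im=viewer.camera('side'); cv2.imwrite('pics/s6.png',cv2.resize(im[150:350,230:490],None,fx=3,fy=3,interpolation=cv2.INTER_CUBIC)[:600,:780])"
```

```text
time: 13.42
position: [0.6105, -0.0716, 0.0989]
tool_rot: [1.0, -0.0, 0.001, 0.001]
ft_force: [0.4, -1.1, -0.3]
grip_width: 0.0277
grip_force: 44.7
time: 13.83
position: [0.6102, -0.0211, 0.0987]
tool_rot: [1.0, -0.0, 0.0, 0.0]
ft_force: [-0.5, -1.9, 1.0]
grip_width: 0.0276
grip_force: 44.7
time: 14.25
position: [0.61, 0.0205, 0.0988]
tool_rot: [1.0, 0.0, 0.0, -0.001]
ft_force: [0.2, 2.7, 3.4]
grip_width: 0.0276
grip_force: 44.7
t 14.25 pos [610.   20.5  98.8] tooly_deg -89.98 F [0.2 2.7 3.4] w 27.6 g 44.7
```

View pics/s6.png

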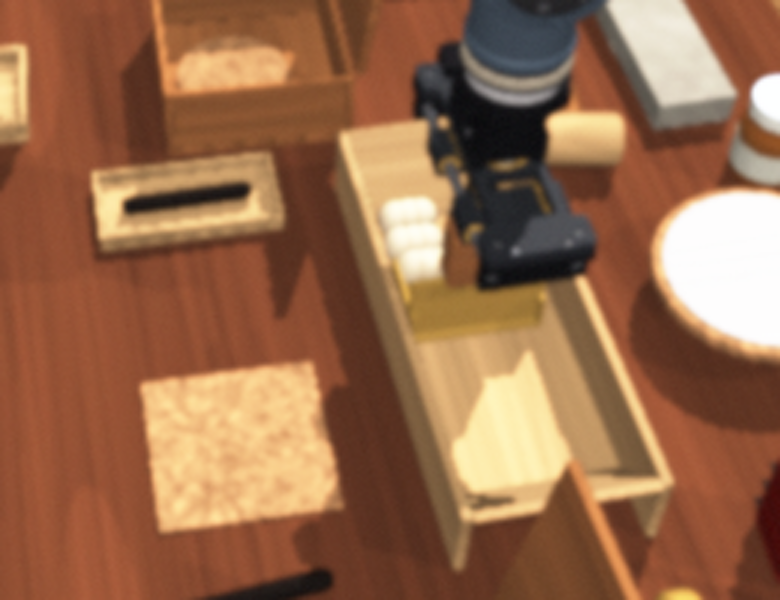

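The stick lies in the rest (crop 190,195), and at least three blanks are lined up ahead of or inside the scoop (about 410,240). I'll push on to the end wall.

```bash
python3 -m creep '[{"translation":[0,-8,0],"roll":0,"gripper":20},{"translation":[0,-16,0],"roll":0,"gripper":20},{"translation":[0,-24,0],"roll":0,"gripper":20},{"translation":[0,-32,0],"roll":0,"gripper":20},{"translation":[0,-38,0],"roll":0,"gripper":20}]' 
python3 -m creep '[{"translation":[0,-5,0],"roll":0,"gripper":20},{"translation":[0,-9,0],"roll":0,"gripper":20},{"translation":[0,-12,0],"roll":0,"gripper":20},{"translation":[0,-13,0],"roll":0,"gripper":20},{"translation":[0,-13,0],"roll":0,"gripper":20}]' 
python3 -c "
from h import *
o=st(); im=viewer.camera('wrist'); c=cam('wrist');cv2.imwrite('pics/w7.png',im)
for r in viewer.recognise('wrist','blank1'): b=r['bbox'];print(b,round(r['p'],2),w(c,b[0]+b[2]/2,b[1]+b[3]/2,.022).round(3))
viewer.camera('top');print([(r['bbox'],round(r['p'],2)) for r in viewer.recognise('top','blank1')])
"
```

```text
time: 14.72
position: [0.6104, 0.0564, 0.0988]
tool_rot: [1.0, -0.0, 0.0, 0.0]
ft_force: [-0.1, -5.4, 4.0]
grip_width: 0.0279
grip_force: 44.7
time: 15.13
position: [0.6102, 0.0693, 0.0987]
tool_rot: [1.0, -0.0, 0.0, -0.0]
ft_force: [0.7, -3.4, 4.5]
grip_width: 0.0278
grip_force: 44.7
t 15.13 pos [610.2  69.3  98.7] tooly_deg -90.03 F [ 0.7 -3.4  4.5] w 27.8 g 44.7
[233.7, 265.6, 34.0, 49.5] 0.89 [0.592 0.111 0.022]
[126.4, 180.0, 77.6, 96.5] 0.77 [0.627 0.154 0.022]
[180.2, 154.0, 62.3, 95.1] 0.61 [0.641 0.129 0.022]
[193.7, 265.6, 16.2, 12.8] 0.41 [0.603 0.137 0.022]
[]
```

View pics/w7.png

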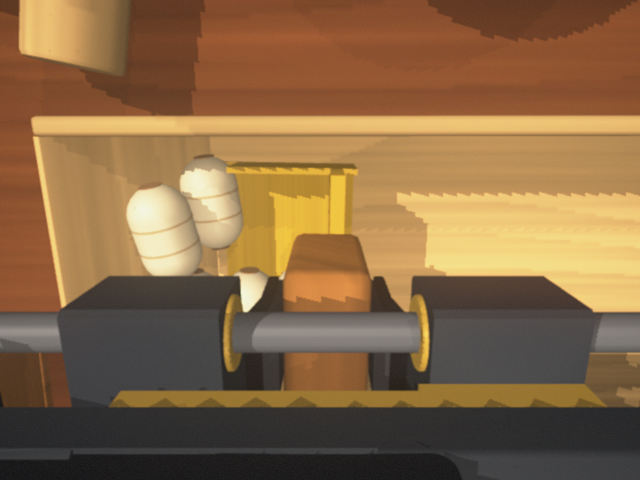

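Two blanks lean on the slope (213,200 and 163,228) and at least one is inside (250,285). I'll push a little further.

```bash
python3 -m creep '[{"translation":[0,-2,0],"roll":0,"gripper":20},{"translation":[0,-4,0],"roll":0,"gripper":20},{"translation":[0,-5,0],"roll":0,"gripper":20},{"translation":[0,-6,0],"roll":0,"gripper":20},{"translation":[0,-7,0],"roll":0,"gripper":20}]' 
python3 -c "
from h import *
o=st(); im=viewer.camera('wrist'); c=cam('wrist')
for r in viewer.recognise('wrist','blank1'): b=r['bbox'];print(b,round(r['p'],2))
im2=viewer.camera('top')
a=cv2.resize(im[120:330,0:400],None,fx=2,fy=2)[:600,:800]; b=cv2.resize(im2[150:230,255:425],(800,376),interpolation=cv2.INTER_CUBIC)
cv2.imwrite('pics/w8.png',cv2.resize(np.vstack([a,b[:,:800]]),(600,597)))
"
```

```text
time: 15.75
position: [0.6114, 0.073, 0.0992]
tool_rot: [1.0, -0.0, 0.001, 0.002]
ft_force: [1.4, -12.6, 6.9]
grip_width: 0.028
grip_force: 44.9
t 15.75 pos [611.4  73.   99.2] tooly_deg -90.05 F [  1.4 -12.6   6.9] w 28.0 g 44.9
[187.4, 154.0, 65.7, 96.6] 0.96
[234.5, 267.5, 35.2, 46.2] 0.67
[133.4, 182.0, 73.1, 96.0] 0.59
```

View pics/w8.png

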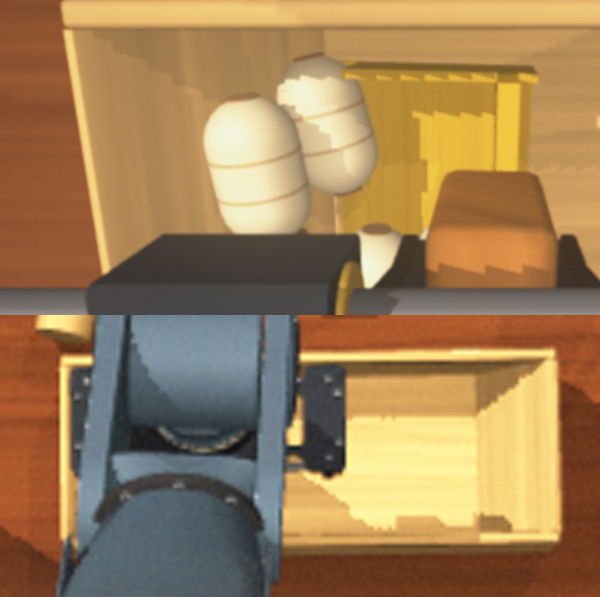

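The lip now bears on the end wall. I'll lift straight up and see what stays in the scoop.

```bash
python3 -m creep '[{"translation":[0,0,-12],"roll":0,"gripper":20},{"translation":[0,0,-30],"roll":0,"gripper":20},{"translation":[0,0,-50],"roll":0,"gripper":20},{"translation":[0,0,-70],"roll":0,"gripper":20},{"translation":[0,0,-85],"roll":0,"gripper":20}]' 
python3 -m creep '[{"translation":[0,0,-10],"roll":0,"gripper":20},{"translation":[0,0,-10],"roll":0,"gripper":20}]'
python3 -c "
from h import *
o=st(); im=viewer.camera('wrist'); c=cam('wrist')
for r in viewer.recognise('wrist','blank1'): b=r['bbox'];print(b,round(r['p'],2))
im2=viewer.camera('side')
print([(r['bbox'],round(r['p'],2)) for r in viewer.recognise('side','blank1')])
a=cv2.resize(im[120:330,0:400],None,fx=2,fy=2)[:600,:800]; b=cv2.resize(im2[160:290,320:480],(800,650),interpolation=cv2.INTER_CUBIC)
cv2.imwrite('pics/w9.png',cv2.resize(np.vstack([a,b[:,:800]]),(450,597)))
"
```

```text
time: 16.32
position: [0.6087, 0.0775, 0.1833]
tool_rot: [1.0, -0.001, -0.002, -0.002]
ft_force: [1.3, -0.1, -3.5]
grip_width: 0.0277
grip_force: 44.7
time: 16.48
position: [0.6103, 0.077, 0.1947]
tool_rot: [1.0, -0.0, 0.001, -0.001]
ft_force: [0.7, -0.9, -1.8]
grip_width: 0.0276
grip_force: 44.7
t 16.48 pos [610.3  77.  194.7] tooly_deg -90.05 F [ 0.7 -0.9 -1.8] w 27.6 g 44.7
[167.5, 155.2, 52.9, 84.3] 0.88
[209.0, 252.6, 54.4, 60.7] 0.76
[311.6, 132.9, 75.4, 42.6] 0.75
[364.0, 251.1, 22.8, 31.1] 0.74
[([399.6, 230.2, 10.8, 18.6], 0.69), ([354.5, 167.4, 59.5, 55.1], 0.62), ([360.2, 183.6, 13.3, 15.2], 0.48), ([360.9, 241.5, 12.3, 14.1], 0.47), ([379.9, 214.5, 12.0, 5.3], 0.38)]
```

View pics/w9.png

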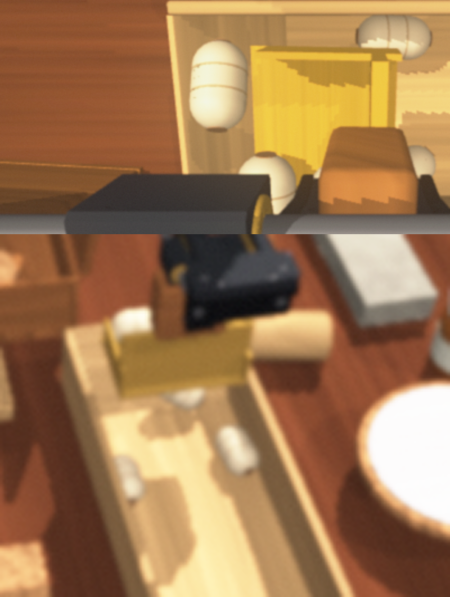

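One blank is in the scoop near its lip (wrist 236,283). At least three others are back in the tray. Next I'll measure numerically where they all are.

```bash
cat >> h.py <<'E'
def blanks(n="wrist",zs=(.02,)):
    im=viewer.camera(n); c=cam(n); out=[]
    for r in viewer.recognise(n,"blank1"):
        b=r["bbox"]; u,v=b[0]+b[2]/2,b[1]+b[3]/2
        print(n,np.round(b).astype(int),round(r["p"],2),[(w(c,u,v,z)[:2]*1e3).round().astype(int).tolist() for z in zs])
    return im,c
def white(im,c,z,lo=60):
    "white blobs: centre, size, long-axis heading on plane z"
    h=cv2.cvtColor(im,cv2.COLOR_BGR2HSV); m=((h[...,2]>150)&(h[...,1]<75)).astype(np.uint8)
    n,l,s,_=cv2.connectedComponentsWithStats(cv2.morphologyEx(m,cv2.MORPH_OPEN,np.ones((3,3))))
    for i in range(1,n):
        if s[i,4]<lo: continue
        pts=np.argwhere(l==i)[:,::-1]; q=np.array([w(c,*p,z)[:2] for p in pts[::max(1,len(pts)//300)]]).astype(np.float32)*1e3
        (x,y),(a,b),t=cv2.minAreaRect(q); print("blob px",s[i,:4],"xy",round(x),round(y),"size",round(a),round(b),"ang",round(t))
E
python3 - <<'E'
from h import *
o=st(); im,c=blanks("wrist",(.02,.118)); print("w@.02");white(im,c,.02,150); cv2.imwrite('pics/x1.png',im)
im,c=blanks("side",(.02,.118)); white(im,c,.02,30); cv2.imwrite('pics/x2.png',im)
E
```

```text
t 16.68 pos [608.8  76.4 191.8] tooly_deg -90.05 F [ 0.6 -0.  -2.8] w 27.6 g 44.7
wrist [318 127  66  41] 0.72 [[662, 59], [667, 64]]
wrist [210 254  52  61] 0.72 [[558, 147], [595, 125]]
w@.02
blob px [214 263  36  34] xy 563 147 size 31 18 ang 49
blob px [  0 329  58   6] xy 518 315 size 46 4 ang 90
blob px [250 329 127   6] xy 518 87 size 101 4 ang 90
side [362 188  10   8] 0.67 [[613, 226], [580, 128]]
side [396 227  15  23] 0.65 [[658, 55], [621, -24]]
side [361 239  10  18] 0.51 [[564, 44], [537, -35]]
side [370 234  16  13] 0.48 [[596, 59], [565, -21]]
blob px [15  0 69 94] xy -302 1238 size 243 747 ang 12
blob px [214   0  55  81] xy 364 1120 size 141 610 ang 1
blob px [257   0  74  75] xy 516 1097 size 186 597 ang 11
blob px [382   0 136 114] xy 1216 908 size 495 792 ang 3
blob px [ 0 38 17 48] xy -429 1090 size 48 354 ang 12
blob px [146  77  50  46] xy 115 749 size 138 226 ang 6
blob px [426 135  49  51] xy 864 308 size 72 204 ang 0
blob px [480 174  24  21] xy 937 191 size 79 59 ang 67
blob px [361 187  12   8] xy 612 230 size 26 30 ang 79
blob px [476 200  21  11] xy 890 119 size 33 49 ang 64
blob px [450 214  70  52] xy 843 21 size 153 154 ang 46
blob px [398 229  13  16] xy 659 62 size 25 47 ang 4
blob px [547 233  58  89] xy 1019 -123 size 237 79 ang 86
blob px [362 235  24  19] xy 581 56 size 59 44 ang 19
blob px [139 272  23  60] xy 80 -7 size 152 39 ang 86
blob px [ 73 337   8   5] xy -65 -76 size 8 17 ang 67
blob px [334 403  38  40] xy 439 -344 size 70 66 ang 78
```

Only one blank is in the scoop (595,125). The other four lie in the tray. I'll carry this one across to the bin and throw it out with a sharp stop and reversal.

```bash
python3 -m creep '[{"translation":[-8,0,0],"roll":0,"gripper":20},{"translation":[-20,0,0],"roll":0,"gripper":20},{"translation":[-36,0,0],"roll":0,"gripper":20},{"translation":[-52,0,0],"roll":0,"gripper":20},{"translation":[-68,0,0],"roll":0,"gripper":20}]' 50
python3 -m creep '[{"translation":[-16,0,0],"roll":0,"gripper":20},{"translation":[-32,-1,0],"roll":0,"gripper":20},{"translation":[-44,-4,4],"roll":0,"gripper":20},{"translation":[-50,-12,8],"roll":0,"gripper":20},{"translation":[-52,-28,10],"roll":0,"gripper":20}]'
python3 -m creep '[{"translation":[0,-28,0],"roll":0,"gripper":20},{"translation":[0,-66,0],"roll":0,"gripper":20},{"translation":[0,-107,0],"roll":0,"gripper":20},{"translation":[0,-147,0],"roll":0,"gripper":20},{"translation":[0,-106,0],"roll":0,"gripper":20}]'
python3 -m creep '[{"translation":[0,40,0],"roll":0,"gripper":20},{"translation":[0,60,-15],"roll":0,"gripper":20},{"translation":[0,60,-15],"roll":0,"gripper":20}]'
python3 - <<'E'
from h import *
o=st(); im,c=blanks("wrist",(.02,.118)); blanks("side",(.02,.118)); blanks("top",(.02,.118))
E
```

```text
time: 17.3
position: [0.5406, 0.076, 0.1933]
tool_rot: [1.0, -0.0, -0.001, -0.0]
ft_force: [-0.4, 0.2, -3.3]
grip_width: 0.0279
grip_force: 49.7
time: 17.72
position: [0.4882, 0.1036, 0.1831]
tool_rot: [1.0, -0.001, -0.001, 0.0]
ft_force: [0.5, 0.9, -3.8]
grip_width: 0.0277
grip_force: 49.7
time: 18.13
position: [0.4874, 0.2315, 0.1842]
tool_rot: [1.0, 0.013, 0.003, -0.006]
ft_force: [0.6, 0.8, -2.4]
grip_width: 0.0277
grip_force: 49.8
time: 18.38
position: [0.491, 0.1487, 0.1999]
tool_rot: [1.0, -0.0, 0.001, 0.001]
ft_force: [0.7, 0.3, -1.7]
grip_width: 0.0277
grip_force: 49.8
t 18.38 pos [491.  148.7 199.9] tooly_deg -90.05 F [ 0.7  0.3 -1.7] w 27.7 g 49.8
wrist [  0 210  27  66] 0.87 [[472, 393], [499, 319]]
wrist [428  58  72  47] 0.85 [[590, 52], [581, 82]]
wrist [432 109  72  43] 0.82 [[557, 47], [558, 78]]
wrist [ 57 231  44  60] 0.81 [[458, 344], [489, 285]]
side [289 156  17  17] 0.71 [[456, 366], [441, 252]]
side [359 240  16  20] 0.64 [[564, 39], [537, -38]]
side [395 227  15  21] 0.64 [[656, 56], [619, -23]]
side [373 236   8  18] 0.56 [[589, 49], [560, -30]]
top [312 195  18  11] 0.73 [[584, 60], [570, 58]]
top [191 232  10  21] 0.69 [[476, 396], [469, 375]]
top [198 239  14  19] 0.65 [[457, 372], [451, 352]]
top [322 206  13   9] 0.5 [[555, 41], [543, 40]]
```

Two blanks are in the bin, at about (475,394) and (457,360). Three remain in the tray at (557,47), (589,51) and (657,56), lying along y. For the second pass I'll keep the scoop toward the -x wall.

```bash
python3 -m creep '[{"translation":[18,32,0],"roll":0,"gripper":20},{"translation":[36,66,0],"roll":0,"gripper":20},{"translation":[54,100,0],"roll":0,"gripper":20},{"translation":[72,135,0],"roll":0,"gripper":20},{"translation":[90,170,0],"roll":0,"gripper":20}]'
python3 -m creep '[{"translation":[13,33,0],"roll":0,"gripper":20},{"translation":[13,35,0],"roll":0,"gripper":20},{"translation":[13,35,0],"roll":0,"gripper":20}]'
python3 - <<'E'
from h import *
o=st(); im,c=blanks("wrist",(.02,.118))
E
```

```text
time: 19.1
position: [0.5805, -0.0209, 0.198]
tool_rot: [1.0, 0.0, -0.0, -0.0]
ft_force: [0.6, 1.2, -3.3]
grip_width: 0.0273
grip_force: 49.8
time: 19.35
position: [0.5938, -0.057, 0.1978]
tool_rot: [1.0, -0.002, -0.0, -0.0]
ft_force: [-0.8, 0.5, -3.0]
grip_width: 0.0277
grip_force: 49.8
t 19.35 pos [593.8 -57.  197.8] tooly_deg -90.23 F [-0.8  0.5 -3. ] w 27.7 g 49.8
wrist [151 206  65  37] 0.87 [[588, 54], [610, 21]]
wrist [164 248  62  29] 0.82 [[558, 48], [589, 16]]
wrist [127 107  74  45] 0.71 [[658, 62], [659, 26]]
```

```bash
python3 -m creep '[{"translation":[9,0,20],"roll":0,"gripper":20},{"translation":[9,0,50],"roll":0,"gripper":20},{"translation":[9,0,78],"roll":0,"gripper":20},{"translation":[9,0,94],"roll":0,"gripper":20},{"translation":[9,0,99],"roll":0,"gripper":20}]'
python3 -m creep '[{"translation":[0,0,1],"roll":0,"gripper":20},{"translation":[0,0,1],"roll":0,"gripper":20}]'
python3 -m creep '[{"translation":[0,-8,0],"roll":0,"gripper":20},{"translation":[0,-18,0],"roll":0,"gripper":20},{"translation":[0,-28,0],"roll":0,"gripper":20},{"translation":[0,-38,0],"roll":0,"gripper":20},{"translation":[0,-48,0],"roll":0,"gripper":20}]'
python3 - <<'E'
from h import *
o=st(); im,c=blanks("wrist",(.02,.025)); blanks("side",(.02,))
E
```

```text
time: 19.87
position: [0.5997, -0.0522, 0.0986]
tool_rot: [1.0, 0.001, -0.003, -0.001]
ft_force: [-10.2, 3.2, 32.1]
grip_width: 0.0276
grip_force: 49.9
time: 20.03
position: [0.6009, -0.0528, 0.0988]
tool_rot: [1.0, 0.001, -0.001, -0.0]
ft_force: [0.1, -0.3, -2.2]
grip_width: 0.0277
grip_force: 49.9
time: 20.45
position: [0.6019, -0.0058, 0.0989]
tool_rot: [1.0, 0.0, -0.0, 0.0]
ft_force: [-3.8, -3.3, -1.7]
grip_width: 0.0278
grip_force: 49.9
t 20.45 pos [601.9  -5.8  98.9] tooly_deg -89.96 F [-3.8 -3.3 -1.7] w 27.8 g 49.9
wrist [143 116 102  60] 0.75 [[659, 63], [660, 62]]
side [290 154  15  13] 0.51 [[458, 379]]
side [362 235  14  16] 0.48 [[572, 57]]
```

```bash
python3 -m creep '[{"translation":[0,-10,0],"roll":0,"gripper":20},{"translation":[0,-20,0],"roll":0,"gripper":20},{"translation":[0,-30,0],"roll":0,"gripper":20},{"translation":[0,-40,0],"roll":0,"gripper":20},{"translation":[0,-50,0],"roll":0,"gripper":20}]' 
python3 -m creep '[{"translation":[0,-9,0],"roll":0,"gripper":20},{"translation":[0,-17,0],"roll":0,"gripper":20},{"translation":[0,-22,0],"roll":0,"gripper":20},{"translation":[0,-26,0],"roll":0,"gripper":20},{"translation":[0,-29,0],"roll":0,"gripper":20}]'
python3 - <<'E'
from h import *
o=st(); im,c=blanks("wrist",(.02,.025)); blanks("side",(.02,));cv2.imwrite('pics/x3.png',im)
E
```

```text
time: 21.07
position: [0.6016, 0.0411, 0.0989]
tool_rot: [1.0, -0.0, -0.001, 0.002]
ft_force: [-3.2, -5.6, 2.0]
grip_width: 0.0277
grip_force: 49.9
time: 21.48
position: [0.6021, 0.0705, 0.099]
tool_rot: [1.0, 0.0, -0.0, 0.002]
ft_force: [-3.9, -13.2, 7.3]
grip_width: 0.0278
grip_force: 50.0
t 21.48 pos [602.1  70.5  99. ] tooly_deg -89.97 F [ -3.9 -13.2   7.3] w 27.8 g 50.0
wrist [182 233  92  57] 0.95 [[599, 123], [600, 122]]
wrist [145 112  99  67] 0.88 [[660, 137], [661, 135]]
wrist [242 290  18  23] 0.85 [[576, 112], [578, 111]]
side [289 155  19  13] 0.67 [[458, 376]]
side [354 216  17  12] 0.58 [[575, 124]]
```

```bash
python3 -m creep '[{"translation":[0,0,-6],"roll":0,"gripper":20},{"translation":[0,0,-18],"roll":0,"gripper":20},{"translation":[0,0,-34],"roll":0,"gripper":20},{"translation":[0,0,-52],"roll":0,"gripper":20},{"translation":[0,0,-70],"roll":0,"gripper":20}]' 
python3 -m creep '[{"translation":[0,0,-14],"roll":0,"gripper":20},{"translation":[0,0,-20],"roll":0,"gripper":20},{"translation":[0,0,-20],"roll":0,"gripper":20}]'
python3 - <<'E'
from h import *
o=st(); im,c=blanks("wrist",(.02,.118)); blanks("side",(.02,.118));cv2.imwrite('pics/x4.png',im)
E
```

```text
time: 22.1
position: [0.6023, 0.0728, 0.1691]
tool_rot: [1.0, -0.001, 0.0, -0.001]
ft_force: [0.0, -0.8, -3.2]
grip_width: 0.0274
grip_force: 49.9
time: 22.35
position: [0.6037, 0.0725, 0.1907]
tool_rot: [1.0, -0.0, 0.003, -0.0]
ft_force: [0.5, -0.1, -3.1]
grip_width: 0.0276
grip_force: 49.9
t 22.35 pos [603.7  72.5 190.7] tooly_deg -90.05 F [ 0.5 -0.1 -3.1] w 27.6 g 49.9
wrist [178 221  95  63] 0.57 [[579, 149], [608, 125]]
side [295 152  15   9] 0.67 [[474, 394], [457, 277]]
side [375 225  18  19] 0.59 [[615, 74], [583, -7]]
side [291 155  15  13] 0.55 [[460, 374], [445, 259]]
side [387 216  13  16] 0.53 [[647, 105], [611, 20]]
```

One blank is in the scoop and two are still in the tray. I'll repeat the same throw.

```bash
python3 -m creep '[{"translation":[-8,0,0],"roll":0,"gripper":20},{"translation":[-20,0,0],"roll":0,"gripper":20},{"translation":[-36,0,0],"roll":0,"gripper":20},{"translation":[-52,0,0],"roll":0,"gripper":20},{"translation":[-68,0,0],"roll":0,"gripper":20}]'
python3 -m creep '[{"translation":[-16,0,0],"roll":0,"gripper":20},{"translation":[-30,-1,0],"roll":0,"gripper":20},{"translation":[-39,-4,4],"roll":0,"gripper":20},{"translation":[-44,-12,8],"roll":0,"gripper":20},{"translation":[-45,-28,8],"roll":0,"gripper":20}]'
python3 -m creep '[{"translation":[0,-30,0],"roll":0,"gripper":20},{"translation":[0,-70,0],"roll":0,"gripper":20},{"translation":[0,-111,0],"roll":0,"gripper":20},{"translation":[0,-152,0],"roll":0,"gripper":20},{"translation":[0,-111,0],"roll":0,"gripper":20}]'
python3 -m creep '[{"translation":[0,41,0],"roll":0,"gripper":20},{"translation":[0,60,-15],"roll":0,"gripper":20},{"translation":[0,60,-15],"roll":0,"gripper":20}]'
python3 - <<'E'
from h import *
o=st(); im,c=blanks("wrist",(.02,.118)); blanks("side",(.02,)); blanks("top",(.02,))
E
```

```text
time: 22.97
position: [0.5322, 0.0721, 0.1877]
tool_rot: [1.0, -0.0, -0.001, -0.0]
ft_force: [-0.2, -0.6, -2.7]
grip_width: 0.0278
grip_force: 49.9
time: 23.38
position: [0.4873, 0.0997, 0.1793]
tool_rot: [1.0, -0.001, -0.002, 0.0]
ft_force: [0.3, 0.5, -3.3]
grip_width: 0.0276
grip_force: 49.9
time: 23.8
position: [0.4864, 0.2332, 0.1807]
tool_rot: [1.0, 0.013, 0.003, -0.006]
ft_force: [0.6, 1.0, -2.6]
grip_width: 0.0278
grip_force: 50.0
time: 24.05
position: [0.4901, 0.15, 0.1963]
tool_rot: [1.0, -0.0, 0.001, 0.001]
ft_force: [-0.2, 1.0, -2.1]
grip_width: 0.028
grip_force: 50.0
t 24.05 pos [490.1 150.  196.3] tooly_deg -90.04 F [-0.2  1.  -2.1] w 28.0 g 50.0
wrist [  0 210  24  68] 0.97 [[472, 393], [499, 318]]
wrist [  0 134  34  67] 0.92 [[530, 378], [539, 308]]
wrist [432   0  59  45] 0.88 [[627, 59], [606, 88]]
wrist [ 18 233  40  62] 0.8 [[456, 375], [488, 306]]
wrist [353   0  69  50] 0.63 [[625, 109], [605, 122]]
side [288 153  16  14] 0.74 [[454, 383]]
side [345 184 108 155] 0.71 [[627, -9]]
side [376 215  18  22] 0.52 [[626, 102]]
side [388 232  16  16] 0.51 [[637, 53]]
side [405 158  31  50] 0.34 [[758, 231]]
side [263 199  65  37] 0.28 [[419, 170]]
top [189 232  13  21] 0.62 [[474, 398]]
top [295 179  16  13] 0.61 [[626, 107]]
top [315 178  14  13] 0.59 [[627, 57]]
top [198 242  14  17] 0.58 [[452, 374]]
top [193 215  17  18] 0.42 [[523, 383]]
```

Three blanks are in the bin, and two remain in the tray near (628,108) and (628,57). Now the third pass.

```bash
python3 -m creep '[{"translation":[19,32,0],"roll":0,"gripper":20},{"translation":[39,65,0],"roll":0,"gripper":20},{"translation":[59,98,0],"roll":0,"gripper":20},{"translation":[80,132,0],"roll":0,"gripper":20},{"translation":[99,165,0],"roll":0,"gripper":20}]'
python3 -m creep '[{"translation":[20,32,0],"roll":0,"gripper":20},{"translation":[24,36,0],"roll":0,"gripper":20},{"translation":[24,36,0],"roll":0,"gripper":20},{"translation":[24,36,0],"roll":0,"gripper":20}]'
python3 - <<'E'
from h import *
o=st(); im,c=blanks("wrist",(.02,.118))
E
```

```text
time: 24.77
position: [0.5891, -0.0152, 0.1951]
tool_rot: [1.0, -0.0, 0.0, -0.0]
ft_force: [0.6, 0.5, -3.7]
grip_width: 0.0281
grip_force: 50.0
time: 25.1
position: [0.6112, -0.0495, 0.1946]
tool_rot: [1.0, -0.001, -0.001, -0.001]
ft_force: [-1.0, 0.9, -2.7]
grip_width: 0.0279
grip_force: 50.0
t 25.10 pos [611.2 -49.5 194.6] tooly_deg -90.08 F [-1.   0.9 -2.7] w 27.9 g 50.0
wrist [ 84 172  62  53] 0.95 [[627, 109], [643, 61]]
wrist [151 160  59  58] 0.76 [[633, 60], [647, 26]]
```

```bash
python3 -m creep '[{"translation":[0,0,30],"roll":0,"gripper":20},{"translation":[0,0,60],"roll":0,"gripper":20},{"translation":[0,0,82],"roll":0,"gripper":20},{"translation":[0,0,91],"roll":0,"gripper":20},{"translation":[0,0,95],"roll":0,"gripper":20}]'
python3 -m creep '[{"translation":[0,0,1],"roll":0,"gripper":20},{"translation":[0,-4,1],"roll":0,"gripper":20},{"translation":[0,-12,1],"roll":0,"gripper":20},{"translation":[0,-22,1],"roll":0,"gripper":20},{"translation":[0,-32,1],"roll":0,"gripper":20}]'
python3 -m creep '[{"translation":[0,-10,0],"roll":0,"gripper":20},{"translation":[0,-20,0],"roll":0,"gripper":20},{"translation":[0,-30,0],"roll":0,"gripper":20},{"translation":[0,-40,0],"roll":0,"gripper":20},{"translation":[0,-50,0],"roll":0,"gripper":20}]'
python3 - <<'E'
from h import *
o=st(); im,c=blanks("wrist",(.02,))
E
python3 -m creep '[{"translation":[0,-10,0],"roll":0,"gripper":20},{"translation":[0,-20,0],"roll":0,"gripper":20},{"translation":[0,-30,0],"roll":0,"gripper":20},{"translation":[0,-36,0],"roll":0,"gripper":20},{"translation":[0,-41,0],"roll":0,"gripper":20}]'
python3 - <<'E'
from h import *
o=st(); im,c=blanks("wrist",(.02,.025))
E
```

```text
time: 25.62
position: [0.6099, -0.0482, 0.0989]
tool_rot: [1.0, 0.001, -0.003, -0.001]
ft_force: [-9.9, 1.5, 22.8]
grip_width: 0.0277
grip_force: 50.0
time: 26.03
position: [0.6126, -0.0171, 0.1006]
tool_rot: [1.0, -0.0, 0.001, 0.0]
ft_force: [-0.1, -0.6, -2.3]
grip_width: 0.0279
grip_force: 50.0
time: 26.45
position: [0.612, 0.0332, 0.0995]
tool_rot: [1.0, -0.0, -0.0, 0.0]
ft_force: [-1.1, -0.0, -2.7]
grip_width: 0.0277
grip_force: 50.0
t 26.45 pos [612.   33.2  99.5] tooly_deg -90.02 F [-1.1 -0.  -2.7] w 27.7 g 50.0
wrist [118 167  61  95] 0.85 [[635, 129]]
wrist [176 189  72  88] 0.78 [[625, 97]]
wrist [223 159 148 233] 0.47 [[601, 52]]
time: 26.97
position: [0.612, 0.074, 0.0995]
tool_rot: [1.0, -0.0, -0.0, -0.0]
ft_force: [0.0, -0.8, -3.5]
grip_width: 0.0274
grip_force: 50.0
t 26.97 pos [612.   74.   99.5] tooly_deg -90.00 F [ 0.  -0.8 -3.5] w 27.4 g 50.0
wrist [274 179  53  88] 0.85 [[631, 89], [632, 88]]
wrist [190 163  61 100] 0.77 [[636, 130], [637, 129]]
```

```bash
python3 -m creep '[{"translation":[0,-2,0.5],"roll":0,"gripper":20},{"translation":[0,-4,1],"roll":0,"gripper":20},{"translation":[0,-5,1],"roll":0,"gripper":20},{"translation":[0,-5,1],"roll":0,"gripper":20}]'
python3 - <<'E'
from h import *
o=st(); im,c=blanks("wrist",(.02,.025)); cv2.imwrite('pics/w10.png',im)
E
```

```text
time: 27.4
position: [0.6127, 0.0762, 0.0994]
tool_rot: [1.0, 0.0, 0.001, 0.002]
ft_force: [-0.8, -5.1, 2.5]
grip_width: 0.0278
grip_force: 50.0
t 27.40 pos [612.7  76.2  99.4] tooly_deg -89.98 F [-0.8 -5.1  2.5] w 27.8 g 50.0
wrist [198 168  58  97] 0.97 [[635, 129], [636, 127]]
wrist [269 181  51  88] 0.58 [[631, 93], [632, 93]]
```

View pics/w10.png

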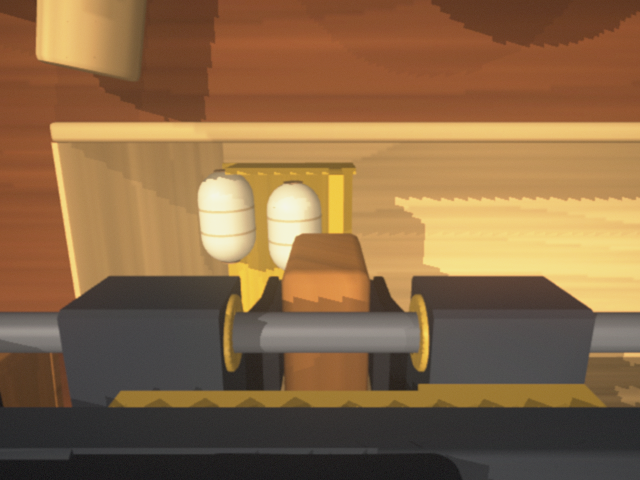

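One blank is well inside (294,225); the other sits on the lip (227,217) against the slope. I'll lift gently.

```bash
python3 -m creep '[{"translation":[0,-1,-4],"roll":0,"gripper":20},{"translation":[0,-3,-10],"roll":0,"gripper":20},{"translation":[0,-5,-20],"roll":0,"gripper":20},{"translation":[0,-6,-34],"roll":0,"gripper":20},{"translation":[0,-7,-50],"roll":0,"gripper":20}]' 
python3 -m creep '[{"translation":[0,0,-16],"roll":0,"gripper":20},{"translation":[0,0,-30],"roll":0,"gripper":20},{"translation":[0,0,-38],"roll":0,"gripper":20},{"translation":[0,0,-40],"roll":0,"gripper":20}]'
python3 - <<'E'
from h import *
o=st(); im,c=blanks("wrist",(.02,.118)); blanks("side",(.02,.118))
E
```

```text
time: 27.92
position: [0.6114, 0.0858, 0.1489]
tool_rot: [1.0, -0.0, -0.001, -0.0]
ft_force: [0.1, -0.2, -2.8]
grip_width: 0.0277
grip_force: 50.0
time: 28.25
position: [0.6132, 0.0855, 0.1909]
tool_rot: [1.0, -0.0, 0.002, -0.0]
ft_force: [0.7, 0.8, -2.8]
grip_width: 0.0276
grip_force: 50.0
t 28.25 pos [613.2  85.5 190.9] tooly_deg -90.03 F [ 0.7  0.8 -2.8] w 27.6 g 50.0
wrist [192 170  58  93] 0.79 [[617, 163], [637, 139]]
wrist [268 178  53  92] 0.78 [[612, 109], [633, 102]]
side [287 152  18  18] 0.75 [[454, 378], [439, 262]]
side [318 151  12  14] 0.66 [[531, 378], [507, 262]]
side [293 152  18  10] 0.42 [[472, 393], [455, 276]]
side [289 161  37  18] 0.24 [[476, 336], [459, 225]]
```

Both blanks stayed on the scoop. I'll carry them with a steadily growing +y speed so that they settle toward the back, then throw them in.

```bash
python3 -m creep '[{"translation":[-6,-1,0],"roll":0,"gripper":20},{"translation":[-18,-3,0],"roll":0,"gripper":20},{"translation":[-34,-5,0],"roll":0,"gripper":20},{"translation":[-51,-8,0],"roll":0,"gripper":20},{"translation":[-68,-12,0],"roll":0,"gripper":20}]'
python3 -m creep '[{"translation":[-17,-4,0],"roll":0,"gripper":20},{"translation":[-33,-9,0],"roll":0,"gripper":20},{"translation":[-46,-16,2],"roll":0,"gripper":20},{"translation":[-53,-26,5],"roll":0,"gripper":20},{"translation":[-55,-42,8],"roll":0,"gripper":20}]'
python3 -m creep '[{"translation":[0,-30,0],"roll":0,"gripper":20},{"translation":[0,-70,0],"roll":0,"gripper":20},{"translation":[0,-111,0],"roll":0,"gripper":20},{"translation":[0,-70,0],"roll":0,"gripper":20},{"translation":[0,-30,0],"roll":0,"gripper":20}]'
python3 -m creep '[{"translation":[0,5,-10],"roll":0,"gripper":20},{"translation":[0,5,-15],"roll":0,"gripper":20},{"translation":[0,5,-15],"roll":0,"gripper":20}]'
python3 - <<'E'
from h import *
o=st(); im,c=blanks("wrist",(.02,.118)); blanks("side",(.02,)); blanks("top",(.02,))
E
```

```text
time: 28.87
position: [0.5424, 0.097, 0.1876]
tool_rot: [1.0, -0.001, -0.001, -0.0]
ft_force: [-0.4, 0.4, -2.4]
grip_width: 0.0277
grip_force: 50.0
time: 29.28
position: [0.4868, 0.1389, 0.1799]
tool_rot: [1.0, -0.001, -0.002, 0.0]
ft_force: [0.1, -0.6, -3.1]
grip_width: 0.0278
grip_force: 50.0
time: 29.7
position: [0.4877, 0.1774, 0.18]
tool_rot: [1.0, 0.009, 0.001, -0.0]
ft_force: [0.5, -2.1, -3.2]
grip_width: 0.028
grip_force: 50.0
time: 29.95
position: [0.4903, 0.1643, 0.1964]
tool_rot: [1.0, -0.001, 0.001, -0.001]
ft_force: [-0.3, 0.1, -2.5]
grip_width: 0.0279
grip_force: 50.0
t 29.95 pos [490.3 164.3 196.4] tooly_deg -90.14 F [-0.3  0.1 -2.5] w 27.9 g 50.0
wrist [ 34 243  44  59] 0.9 [[449, 376], [482, 311]]
wrist [  0 209  44  69] 0.86 [[472, 399], [499, 327]]
wrist [ 63 162  56  62] 0.65 [[511, 340], [525, 286]]
wrist [  0 122  39  68] 0.62 [[538, 388], [544, 320]]
wrist [ 17 160  52  66] 0.56 [[511, 376], [525, 311]]
side [289 154  16  14] 0.71 [[455, 377]]
side [269 339  66  26] 0.69 [[374, -191]]
side [298 149  11  12] 0.51 [[476, 399]]
side [344  84  27  89] 0.43 [[652, 486]]
top [214 223  13  14] 0.7 [[508, 332]]
top [197 241  16  22] 0.65 [[450, 372]]
top [190 210  11  20] 0.59 [[534, 399]]
top [198 221  16  14] 0.5 [[513, 368]]
top [190 233  12  18] 0.42 [[475, 396]]
```

All five blanks are in bin_a: (450,375), (475,398), (511,340), (511,372) and (536,393). Next, the scoop goes back to its mat.

```bash
python3 -m creep '[{"translation":[-8,30,0],"roll":-7,"gripper":20},{"translation":[-18,66,0],"roll":-14,"gripper":20},{"translation":[-28,104,0],"roll":-21,"gripper":20},{"translation":[-38,142,0],"roll":-28,"gripper":20},{"translation":[-47,180,0],"roll":-35,"gripper":20}]'
python3 -m creep '[{"translation":[0,0,0],"roll":-7,"gripper":20},{"translation":[0,0,0],"roll":-14,"gripper":20},{"translation":[0,0,0],"roll":-21,"gripper":20},{"translation":[0,0,0],"roll":-28,"gripper":20},{"translation":[0,0,0],"roll":-35,"gripper":20}]'
python3 -m creep '[{"translation":[0,0,0],"roll":-7,"gripper":20},{"translation":[0,0,0],"roll":-14,"gripper":20},{"translation":[0,0,0],"roll":-20,"gripper":20},{"translation":[0,0,0],"roll":-20,"gripper":20}]'
python3 - <<'E'
from h import *
o=st(); print(toolshift(*(np.array([.433,-.051,.2])-o['position'])*1e3))
im=viewer.camera('wrist');c=cam('wrist')
for n in('mat','scoop','scoop_grip'): print(n,[(np.round(r['bbox']),round(r['p'],2)) for r in viewer.recognise('wrist',n)])
E
```

```text
time: 30.67
position: [0.4451, -0.0029, 0.1954]
tool_rot: [0.961, 0.275, -0.0, -0.0]
ft_force: [0.8, -0.8, -2.9]
grip_width: 0.0276
grip_force: 50.0
time: 31.08
position: [0.4459, -0.002, 0.1955]
tool_rot: [0.834, 0.551, 0.0, -0.0]
ft_force: [0.1, 1.2, -2.9]
grip_width: 0.0277
grip_force: 50.0
time: 31.42
position: [0.4459, -0.0017, 0.1955]
tool_rot: [0.727, 0.686, 0.0, -0.0]
ft_force: [-0.2, 0.5, -2.0]
grip_width: 0.0276
grip_force: 50.0
t 31.42 pos [445.9  -1.7 195.5] tooly_deg -3.33 F [-0.2  0.5 -2. ] w 27.6 g 50.0
[-49.9 -10.   -4.5]
mat [(array([201., 201., 170.,  74.]), 0.97)]
scoop [(array([220., 159., 154., 236.]), 0.9)]
scoop_grip [(array([222., 164., 148., 225.]), 0.78)]
```

```bash
python3 -m creep '[{"translation":[-15,-4,0],"roll":-3.3,"gripper":20},{"translation":[-35,-9,10],"roll":-3.3,"gripper":20},{"translation":[-47,-10,30],"roll":-3.3,"gripper":20},{"translation":[-47,-10,55],"roll":-3.3,"gripper":20},{"translation":[-47,-10,75],"roll":-3.3,"gripper":20}]'
python3 -m creep '[{"translation":[0,0,13],"roll":0,"gripper":20},{"translation":[0,0,20],"roll":0,"gripper":20},{"translation":[0,0,24],"roll":0,"gripper":20},{"translation":[0,0,25],"roll":0,"gripper":20},{"translation":[0,0,26],"roll":0,"gripper":20}]'
python3 -c "
from h import *
st()"
```

```text
time: 32.03
position: [0.4334, -0.0491, 0.1198]
tool_rot: [0.709, 0.705, 0.0, 0.001]
ft_force: [-0.2, 0.5, -3.0]
grip_width: 0.0279
grip_force: 50.0
time: 32.45
position: [0.433, -0.0476, 0.0958]
tool_rot: [0.708, 0.706, 0.0, -0.0]
ft_force: [-3.8, 4.2, 20.3]
grip_width: 0.0272
grip_force: 50.0
t 32.45 pos [433.  -47.6  95.8] tooly_deg -0.17 F [-3.8  4.2 20.3] w 27.2 g 50.0
```

```bash
python3 -m creep '[{"translation":[0,0,-1.5],"roll":0,"gripper":20},{"translation":[0,0,-1.5],"roll":0,"gripper":30},{"translation":[0,0,-1.5],"roll":0,"gripper":50},{"translation":[0,0,-1.5],"roll":0,"gripper":60},{"translation":[0,0,-1.5],"roll":0,"gripper":60}]'
python3 -m creep '[{"translation":[0,0,0],"roll":0,"gripper":60},{"translation":[0,0,-20],"roll":0,"gripper":60},{"translation":[0,0,-60],"roll":0,"gripper":60},{"translation":[0,0,-100],"roll":0,"gripper":60},{"translation":[0,0,-140],"roll":0,"gripper":60}]'
python3 -m creep '[{"translation":[0,0,-20],"roll":0,"gripper":60},{"translation":[0,0,-40],"roll":0,"gripper":60},{"translation":[0,0,-40],"roll":0,"gripper":60}]'
python3 - <<'E'
from h import *
o=st(); im=viewer.camera('wrist');c=cam('wrist')
for n,z in(('mat',.003),('scoop',.0055)):
  for r in viewer.recognise('wrist',n):
    b=r['bbox'];print(n,np.round(b),round(r['p'],2),[w(c,u,v,z)[:2].round(3) for u in(b[0],b[0]+b[2]) for v in (b[1],b[1]+b[3])])
h=cv2.cvtColor(im,cv2.COLOR_BGR2HSV); m=((h[...,1]>190)&(h[...,2]>90)&(h[...,0]>22)&(h[...,0]<32)).astype(np.uint8)
m[275:]=0; m=cv2.morphologyEx(m,cv2.MORPH_OPEN,np.ones((3,3)))
print(cv2.connectedComponentsWithStats(m)[2][1:]); cv2.imwrite('pics/w11.png',im)
E
```

```text
time: 32.87
position: [0.4334, -0.0483, 0.0963]
tool_rot: [0.708, 0.706, 0.0, 0.0]
ft_force: [0.1, -0.6, 0.4]
grip_width: 0.0426
grip_force: 0.0
time: 33.28
position: [0.4323, -0.0479, 0.2373]
tool_rot: [0.708, 0.706, -0.0, -0.001]
ft_force: [1.1, -0.6, -0.8]
grip_width: 0.0596
grip_force: 0.0
time: 33.53
position: [0.4353, -0.0489, 0.2799]
tool_rot: [0.708, 0.706, 0.002, 0.004]
ft_force: [0.7, -0.3, 0.1]
grip_width: 0.0595
grip_force: 0.0
t 33.53 pos [435.3 -48.9 279.9] tooly_deg -0.12 F [ 0.7 -0.3  0.1] w 59.5 g 0.0
mat [232. 134. 140. 131.] 0.91 [array([0.347, 0.013]), array([ 0.339, -0.116]), array([0.479, 0.013]), array([ 0.482, -0.117])]
scoop [262. 144.  82. 124.] 0.94 [array([0.376, 0.004]), array([ 0.371, -0.119]), array([0.453, 0.004]), array([ 0.454, -0.12 ])]
[]
```

View pics/w11.png

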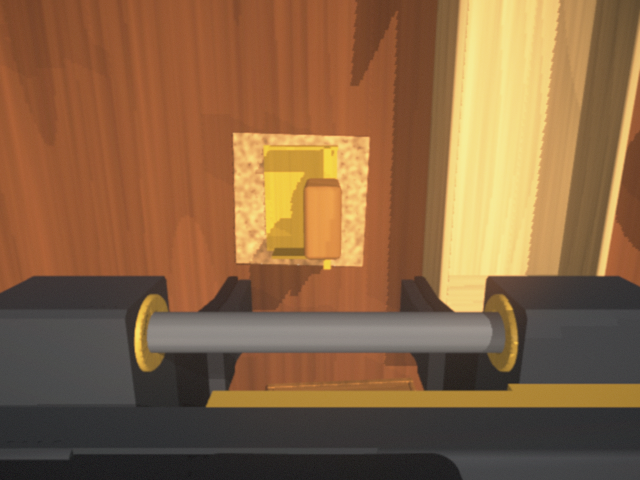

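The scoop lies flat and centred on its mat: mat columns 234–369, rows 133–266, with the scoop inside. Next is the lid of bin_a; I'll come down behind it with closed fingers.

```bash
python3 -m creep '[{"translation":[32,20,0],"roll":-7,"gripper":30},{"translation":[66,41,0],"roll":-14,"gripper":10},{"translation":[100,62,0],"roll":-21,"gripper":0},{"translation":[134,84,0],"roll":-28,"gripper":0},{"translation":[168,106,0],"roll":-35,"gripper":0}]'
python3 -m creep '[{"translation":[0,0,0],"roll":-7,"gripper":0},{"translation":[0,0,0],"roll":-14,"gripper":0},{"translation":[0,0,0],"roll":-21,"gripper":0},{"translation":[0,0,0],"roll":-28,"gripper":0},{"translation":[0,0,0],"roll":-35,"gripper":0}]'
python3 -m creep '[{"translation":[0,0,0],"roll":-7,"gripper":0},{"translation":[0,0,0],"roll":-14,"gripper":0},{"translation":[0,0,0],"roll":-20,"gripper":0},{"translation":[0,0,0],"roll":-20,"gripper":0}]'
python3 - <<'E'
from h import *
o=st(); print(toolshift(*(np.array([.655,.286,.28])-o['position'])*1e3))
viewer.camera('side')
c=cam('side')
# lid tip estimate: top edge for several angles, project near/far corners in side and compare with bbox
for r in viewer.recognise('side','lid_a'): print(np.round(r['bbox']),round(r['p'],2))
for th in (1.6,1.7,1.8): print(th,[px(c,(.57-.16*np.cos(th)+k*np.sin(th)*.008,y,.07+.16*np.sin(th))).round() for y in(.246,.416) for k in (0,1)])
E
```

```text
time: 34.1
position: [0.539, 0.1212, 0.2737]
tool_rot: [0.46, 0.888, -0.001, -0.002]
ft_force: [0.9, -0.0, 0.3]
grip_width: 0.0347
grip_force: 0.0
time: 34.52
position: [0.5382, 0.1198, 0.2733]
tool_rot: [0.172, 0.985, -0.001, -0.003]
ft_force: [-0.3, 0.4, 0.1]
grip_width: 0.0034
grip_force: 0.0
time: 34.85
position: [0.5383, 0.1195, 0.2736]
tool_rot: [0.0, 1.0, -0.0, -0.002]
ft_force: [-0.5, 0.5, -0.2]
grip_width: 0.0005
grip_force: 0.0
t 34.85 pos [538.3 119.5 273.6] tooly_deg 89.97 F [-0.5  0.5 -0.2] w 0.5 g 0.0
[-116.6  166.6   -7. ]
[391. 302.  74. 141.] 0.87
[341. 130.  14.  45.] 0.59
1.6 [array([355., 120.]), array([358., 120.]), array([339.,  80.]), array([342.,  79.])]
1.7 [array([362., 120.]), array([365., 119.]), array([345.,  79.]), array([348.,  79.])]
1.8 [array([368., 120.]), array([372., 119.]), array([351.,  80.]), array([354.,  79.])]
```

```bash
python3 -m creep '[{"translation":[-22,31,0],"roll":0,"gripper":0},{"translation":[-45,64,0],"roll":0,"gripper":0},{"translation":[-68,98,0],"roll":0,"gripper":0},{"translation":[-91,131,0],"roll":0,"gripper":0},{"translation":[-114,164,0],"roll":0,"gripper":0}]'
python3 -m creep '[{"translation":[-3,3,0],"roll":0,"gripper":0},{"translation":[-3,3,20],"roll":0,"gripper":0},{"translation":[-3,3,50],"roll":0,"gripper":0},{"translation":[-3,3,75],"roll":0,"gripper":0},{"translation":[-3,3,78],"roll":0,"gripper":0}]'
python3 -m creep '[{"translation":[12,0,0],"roll":0,"gripper":0},{"translation":[24,0,0],"roll":0,"gripper":0},{"translation":[36,0,0],"roll":0,"gripper":0},{"translation":[48,0,0],"roll":0,"gripper":0},{"translation":[56,0,0],"roll":0,"gripper":0}]'
python3 -c "
from h import *
st()"
```

```text
time: 35.37
position: [0.6542, 0.2848, 0.2749]
tool_rot: [0.002, 1.0, -0.0, -0.001]
ft_force: [-0.1, -0.0, 0.4]
grip_width: 0.0004
grip_force: 0.0
time: 35.78
position: [0.6527, 0.2851, 0.1911]
tool_rot: [0.002, 1.0, -0.002, -0.006]
ft_force: [-1.0, -0.3, -1.8]
grip_width: 0.0007
grip_force: 0.0
time: 36.2
position: [0.6008, 0.2864, 0.1992]
tool_rot: [0.002, 1.0, 0.0, 0.001]
ft_force: [2.3, 0.3, 0.8]
grip_width: -0.0
grip_force: 1.0
t 36.20 pos [600.8 286.4 199.2] tooly_deg 89.79 F [2.3 0.3 0.8] w -0.0 g 1.0
```

```bash
python3 -m creep '[{"translation":[15,0,0],"roll":0,"gripper":0},{"translation":[31,0,0],"roll":0,"gripper":0},{"translation":[47,0,4],"roll":0,"gripper":0},{"translation":[63,0,8],"roll":0,"gripper":0},{"translation":[77,0,16],"roll":0,"gripper":0}]'
python3 -m creep '[{"translation":[14,0,9],"roll":0,"gripper":0},{"translation":[26,0,21],"roll":0,"gripper":0},{"translation":[38,0,33],"roll":0,"gripper":0},{"translation":[45,0,45],"roll":0,"gripper":0},{"translation":[52,0,58],"roll":0,"gripper":0}]'
python3 -m creep '[{"translation":[3,0,9],"roll":0,"gripper":0},{"translation":[6,0,18],"roll":0,"gripper":0},{"translation":[7,0,24],"roll":0,"gripper":0},{"translation":[7,0,27],"roll":0,"gripper":0},{"translation":[7,0,27],"roll":0,"gripper":0}]'
python3 -c "
from h import *
st()"
```

```text
time: 36.62
position: [0.5251, 0.2873, 0.1842]
tool_rot: [0.002, 1.0, 0.001, 0.003]
ft_force: [0.6, 0.8, 1.2]
grip_width: 0.0002
grip_force: 1.0
time: 37.03
position: [0.4727, 0.2872, 0.1249]
tool_rot: [0.002, 1.0, 0.001, 0.002]
ft_force: [1.4, -0.4, 1.3]
grip_width: 0.0006
grip_force: 0.5
time: 37.45
position: [0.4646, 0.2867, 0.0979]
tool_rot: [0.001, 1.0, -0.0, -0.001]
ft_force: [-1.3, -1.0, 7.1]
grip_width: 0.0002
grip_force: 3.6
t 37.45 pos [464.6 286.7  97.9] tooly_deg 89.86 F [-1.3 -1.   7.1] w 0.2 g 3.6
```

```bash
python3 -m creep '[{"translation":[0,0,1],"roll":0,"gripper":0},{"translation":[0,0,2],"roll":0,"gripper":0},{"translation":[0,0,3],"roll":0,"gripper":0},{"translation":[0,0,3],"roll":0,"gripper":0}]'
python3 -m creep '[{"translation":[0,0,-20],"roll":0,"gripper":0},{"translation":[0,0,-60],"roll":0,"gripper":0},{"translation":[0,0,-100],"roll":0,"gripper":0},{"translation":[40,0,-120],"roll":0,"gripper":0},{"translation":[80,0,-120],"roll":0,"gripper":0}]'
python3 - <<'E'
from h import *
st()
viewer.camera('wrist');c=cam('wrist');print('wlid',[(np.round(r['bbox']),round(r['p'],2),w(c,r['bbox'][0]+r['bbox'][2]/2,r['bbox'][1],.078)[:2].round(3)) for r in viewer.recognise('wrist','lid_a')])
for n in('top','side'):
  im=viewer.camera(n);c=cam(n);cv2.imwrite(f'pics/end_{n}.png',im)
  for t in('lid_a','monkey','blank1','scoop','mat','stick1','inro','mallet'): print(n,t,[(np.round(r['bbox']).astype(int).tolist(),round(r['p'],2)) for r in viewer.recognise(n,t)][:3])
  print('shut lid outline',[px(c,p).round() for p in((.57,.246,.078),(.57,.416,.078),(.41,.416,.078),(.41,.246,.078))],'knob',px(c,(.44,.331,.113)).round())
E
```

```text
time: 37.78
position: [0.4646, 0.2867, 0.0976]
tool_rot: [0.001, 1.0, -0.0, -0.0]
ft_force: [-6.6, -3.0, 25.3]
grip_width: 0.0004
grip_force: 13.0
time: 38.2
position: [0.3912, 0.2886, 0.2188]
tool_rot: [0.003, 1.0, 0.003, 0.007]
ft_force: [-0.5, 0.8, -0.2]
grip_width: 0.0006
grip_force: 0.0
t 38.20 pos [391.2 288.6 218.8] tooly_deg 89.71 F [-0.5  0.8 -0.2] w 0.6 g 0.0
wlid [(array([272., 244., 240., 147.]), 0.73, array([0.382, 0.33 ]))]
top lid_a [([439, 177, 83, 37], 0.81), ([183, 202, 68, 60], 0.58)]
top monkey [([457, 240, 30, 22], 0.83)]
top blank1 []
top scoop [([340, 246, 45, 29], 0.85)]
top mat [([338, 240, 50, 46], 0.78)]
top stick1 [([269, 247, 9, 40], 0.81), ([405, 248, 12, 55], 0.68)]
top inro []
top mallet [([216, 127, 70, 31], 0.62)]
shut lid outline [array([249., 204.]), array([184., 204.]), array([184., 266.]), array([249., 265.])] knob [214. 253.]
side lid_a [([280, 133, 68, 47], 0.8), ([390, 303, 77, 138], 0.72), ([333, 401, 42, 42], 0.23)]
side monkey [([332, 404, 46, 40], 0.83), ([291, 256, 42, 64], 0.43)]
side blank1 [([403, 158, 35, 50], 0.39)]
side scoop [([289, 252, 45, 67], 0.96)]
side mat [([274, 274, 70, 49], 0.84)]
side stick1 [([272, 339, 64, 24], 0.93), ([268, 211, 45, 11], 0.49)]
side inro [([483, 300, 29, 44], 0.98)]
side mallet [([406, 157, 33, 49], 0.96), ([270, 339, 69, 25], 0.63)]
shut lid outline [array([350., 171.]), array([336., 130.]), array([277., 137.]), array([286., 180.])] knob [292. 145.]
```

The lid is shut: it pushed back rigidly at 25 N and its outline matches the shut position. The tray is empty, and the bystanders are where they were at the start.

```bash
python3 -c "
from rig import hand_in
print(hand_in())"
```

```text
the job is handed in; nothing more can be done
None
```

The job is handed in: the short stick lies in the rest, all five blanks are in bin_a with its lid shut, the scoop is flat in the middle of its mat, and the monkey and bystanders were left alone; hand-in returned no verdict.

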